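# Pack the slide-staining kit tray

## Task

Pack the slide-staining kit into the white tray: the brown bottle with the blue cap into the orange holder, the brown dropper bottle into the red one, the glass vial with the tan filling into the green one, and the carton of slides flat into the blue one, lengthwise. Everything must sit down in the middle of its own holder, and the glassware must stay upright, never tipped over. The clear bottle and the all-white jar are not part of the kit: leave them standing where they are.

Things in the scene. Friction and masses are not known exactly. Their poses are not given: they have to be found in the camera images.
- amber_bottle_mid (a point): Brown (amber) glass reagent bottle with a blue screw cap and a pale label, standing upright: 46 mm in diameter, 88 mm tall with the cap; about 0.1 kg. Loose on the worktop left of the tray (larger y), among other things, 80 to 130 mm apart centre to centre. The point is on its axis, half-way up; z runs up. Its yaw means nothing. To go into the orange holder.
- dropper_mid (a point): Small brown (amber) dropper bottle with a black rubber bulb on top, standing upright: body 32 mm in diameter up to 54 mm height, then a collar 19 mm in diameter to 68 mm, then the bulb 14 mm in diameter to the top at 97 mm; about 0.05 kg. Loose on the worktop left of the tray (larger y), among other things, 80 to 130 mm apart centre to centre. The point is on its axis, half-way up; z runs up. Its yaw means nothing. To go into the red holder.
- sample_vial_mid (a point): Clear glass vial with a white cap, its lower half filled tan (the glass hardly shows: the cap seems to float), standing upright: 27 mm in diameter, 52 mm tall (cap 24 mm in diameter, the top 10 mm); about 0.02 kg. Loose on the worktop left of the tray (larger y), among other things, 80 to 130 mm apart centre to centre. The point is on its axis, half-way up; z runs up. Its yaw means nothing. To go into the green holder.
- carton_mid (a point): Rectangular carton of slides, blue below and white above, lying flat: 31 mm (its x) by 81 mm (its y, the long way) by 28 mm tall; about 0.14 kg. Loose on the worktop left of the tray (larger y), among other things, 80 to 130 mm apart centre to centre. The point is its centre, 14 mm above its underside; z up. Either way round is the same. To go into the blue holder.
- clear_bottle_mid (a point): Look-alike that stays: clear colourless glass reagent bottle with a blue screw cap that seems to float, upright, 55 mm in diameter, 100 mm tall, loose. Point on its axis, half-way up (50 mm). Leave it where it stands.
- white_jar_mid (a point): Look-alike that stays: small all-white opaque jar with a white ribbed screw cap, upright, 31 mm in diameter, 40 mm tall, loose (the other loose things there, not listed, are a tape roll, a binder clip and a petri dish, none over 20 mm tall). Point on its axis, half-way up (20 mm). Leave it where it stands.
- orange_holder_seat (a point): Round open orange holder (a collar on a floor), inside diameter 64 mm, its wall 4 mm thick and rising 10 mm above its floor. Fixed in the white tray (196 x 262 mm, rim 12 mm high), one of four in two rows, centres 85 mm apart (x) and 120 mm (y); which is where varies. Point: centre of its floor, 9 mm above the worktop; axes as the tray's, z up. For the amber bottle.
- red_holder_seat (a point): Round open red holder (a collar on a floor), inside diameter 50 mm, its wall 4 mm thick and rising 10 mm above its floor. Fixed in the white tray (196 x 262 mm, rim 12 mm high), one of four in two rows, centres 85 mm apart (x) and 120 mm (y); which is where varies. Point: centre of its floor, 9 mm above the worktop; axes as the tray's, z up. For the dropper bottle.
- green_holder_seat (a point): Round open green holder (a collar on a floor), inside diameter 45 mm, its wall 4 mm thick and rising 10 mm above its floor. Fixed in the white tray (196 x 262 mm, rim 12 mm high), one of four in two rows, centres 85 mm apart (x) and 120 mm (y); which is where varies. Point: centre of its floor, 9 mm above the worktop; axes as the tray's, z up. For the vial.
- blue_holder_seat (a point): Rectangular blue holder, inside 50 mm (x) by 100 mm (y); 4 mm walls rise 10 mm above its floor, cut away for fingers in the middle 60 mm of each long side. Fixed in the white tray (196 x 262 mm, rim 12 mm high), one of four in two rows, centres 85 mm apart (x) and 120 mm (y); which is where varies. Point: centre of its floor, 9 mm above the worktop; axes as the tray's, z up. For the carton, its long side along this y.

How it is judged:
By the outcome, as a careful person would: the job done as asked, in the order asked, and still so for the second after the job is handed in, with the robot touching nothing.
It also fails if it takes over 104 s, if anything falls off the work surface, if the arm or the gripper's body presses on something with over 40 N, if the wrist force passes 120 N, or if a joint passes its speed limit or range.

## Robot

A 7-joint arm with a two-finger parallel gripper is mounted at the origin on a cart in front of the work surface, level with it; the furniture and walls round the work are solid. World frame = base frame: x ahead of the robot, y to its left, z up, the work surface at z = 0. Lengths are in m, angles in rad, forces in N, time in s.
With the tool pointing down it reaches from about 0.4 to 0.85 m from the base axis. Payload 4.5 kg.
Tool frame: the origin (TCP) lies between the finger pads; the fingertips stand 8 mm ahead of it and the grasp point (between the pads) lies 11 mm behind it; z points along the fingers, y is the direction in which the jaws open and shut (so a half turn about z gives the same grasp; the last joint's range is limited). The gripper opens to 88 mm and grips with 3 to 60 N. Pads are 18 mm wide; open, the fingers measure 123 mm over their backs; the gripper's body (75 mm by 187 mm) begins 45 mm behind the grasp point.
Start: joints at [1.213, 0.689, -0.195, 1.565, 0.157, 0.902, -0.215], TCP at [0.239, -0.578, 0.247] pointing down, gripper open.
Joint ranges: [-3.01, 3.01], [-0.46, 2.08], [-1.47, 1.51], [0.13, 2.56], [-1, 4.14], [0.04, 2.09], [-2.66, 2.66]. Speed limits (rad/s): [2.57, 2.57, 3.14, 3.14, 3.14, 3.14, 3.14].

## Interface

Orientations are given as a unit quaternion [x, y, z, w].
In Python, from plant import r gives the robot as it stands.
- The arm moves only by the tool carry_out, never from a script. Its argument "commands" is a list that holds one entry, the list of rows, each a list of 7 numbers: the turn, a rotation vector about the tool's x, y, z in rad, then the shift along the tool's x, y, z in cm, then the finger opening in cm, from 0 to 8.81. A call has 1 to 10 rows; each row is the pose to reach, as a shift and turn from the pose commanded when the call began, along the tool's axes at that moment; what a row does not reach only later rows make up. A row lasts 1/12 s, in which the tool goes at most 41.7 mm and 7.16 degrees, less where a joint would pass 70% of its speed; a pose out of reach is approached as far as the arm can. A call with a gripper value outside its range is refused whole. The fingers move at their own pace and stop on an object; "force" is the grip in N (left out, the last holds). Time passes only in rows, so rows that repeat a pose let the fingers close. It gives the time, the measured TCP pose, the force and the opening at its end, in the units of the state.
- r.get_state(): the state, without advancing time (a new reading comes with each control period).
- r.snapshot(name): name is "scene" or "top" or "wrist"; returns a dict with "pixels" (384x512x3 uint8, red, green, blue), "mtx" (3x3 intrinsics, pixels), "k1" (the pictures are not rectified: a ray, as slopes to the right and down, at radius r is drawn at 1 + k1 r^2 times it, then the intrinsics apply), "xyz" and "rotation" of the camera in the world. Camera axes: x right, y down, z forward; pixel columns grow to the right and rows downward; lengths in m; the calibration is good to about 2 mm. A picture is of the moment at which its call begins. There is no depth.
- r.finish_job(): hands the job in, once; it reports no verdict.
The state is a dict: "clock": time; "q": joint angles; "qd": joint speeds; "joint_torque": joint torques, N m; "tool_pos": TCP position; "eef_rot": TCP orientation; "contact_force": force on the tool from outside, world axes, zero at the start; "moment": the same for the moment, N m; "opening": opening from 0.0 (shut) to 1.0 (fully open).
Only numpy, scipy, OpenCV 4.12 (cv2) and the standard library are available. Lean on these libraries where they do the work, as an engineer would, in place of code of your own. Each camera call takes 0.05 s, during which the arm holds its last target.

## Working session

There is one attempt and no reset: what is moved stays moved. The work goes in short steps, Python scripts to look and compute and a tool call to move; the robot and the scene stay as the last step left them, time stands still between calls to the robot, and variables do not carry over. Pictures are saved under pics/ and viewed, and the job is handed in when it is done.

Besides the shell and the picture viewer there is one more tool, called after "Request:" as a command line: name --argument value ..., lists and objects as JSON in quotes. carry_out: Moves the arm, as the interface text tells. Its arguments: {"type":"object","properties":{"commands":{"type":"array"},"force":{"type":"number"}},"required":["commands"]}

```bash
ls; mkdir -p pics; cat > h.py <<'E'
import numpy as np, cv2
from scipy.spatial.transform import Rotation as R
from plant import r
def snap(n,f):
    s=r.snapshot(n); cv2.imwrite('pics/'+f,s['pixels'][:,:,::-1]); np.savez('pics/'+f+'.npz',**s); return s
def load(f): return dict(np.load('pics/'+f+'.npz'))
def rotm(s):
    q=np.array(s['rotation']); return q if q.shape==(3,3) else R.from_quat(q).as_matrix()
def px2w(s,u,v,z):
    K=s['mtx']; d=np.array([float(s['k1']),0,0,0,0])
    p=cv2.undistortPoints(np.array([[[u,v]]],float),K,d,None,None,None)[0,0]
    w=rotm(s)@np.array([p[0],p[1],1]); c=np.array(s['xyz']); return c+w*(z-c[2])/w[2]
def w2px(s,P):
    c=rotm(s).T@(np.array(P)-s['xyz']); d=np.array([float(s['k1']),0,0,0,0])
    return cv2.projectPoints(c.reshape(1,1,3),np.zeros(3),np.zeros(3),s['mtx'],d)[0][0,0]
E
python3 - <<'E'
from h import *
print(r.get_state())
for n in ['scene','top','wrist']:
    s=snap(n,n+'1.png'); print(n,s['mtx'],s['k1'],s['xyz'],s['rotation'])
E
```

```text
pics
{'clock': 0.0, 'q': array([ 1.21283271,  0.69000482, -0.19454065,  1.56632677,  0.15732596,
        0.90247282, -0.21508001]), 'qd': array([ 0.00030499, -0.00127318, -0.0002936 , -0.00031107,  0.00129357,
        0.00108477, -0.00131373]), 'joint_torque': array([ 3.42363173e-04, -5.27569306e+01, -1.26690645e+00, -1.53426397e+01,
       -5.26798808e-02,  6.58236619e-03,  1.76346362e-04]), 'tool_pos': array([ 0.23837088, -0.57710481,  0.24590228]), 'eef_rot': array([ 9.80862494e-01,  1.94699625e-01, -2.39334594e-04, -8.75678390e-04]), 'contact_force': array([-0.3009781 , -0.14438656, -0.24936765]), 'moment': array([-0.03370981, -0.05377345, -0.05570325]), 'opening': 0.9976521847905298}
scene [[378.19309709   0.         254.13099234]
 [  0.         378.19309709 192.4616289 ]
 [  0.           0.           1.        ]] -0.037838422424669324 [-0.050502    0.43950457  0.68110663] [-0.38046521  0.82114317 -0.38417369  0.18270383]
top [[356.78731826   0.         256.63210863]
 [  0.         356.78731826 186.0654957 ]
 [  0.           0.           1.        ]] -0.07210430175439969 [ 0.3616628  -0.0188267   1.08913401] [ 0.71093181 -0.6985551   0.04895821 -0.06480603]
wrist [[330.48268641   0.         254.75156954]
 [  0.         330.48268641 188.64785473]
 [  0.           0.           1.        ]] 0.021789306040973084 [ 0.30258991 -0.55085103  0.38524851] [ 0.82387875 -0.55032542 -0.07631588  0.11198938]
```

View pics/scene1.png

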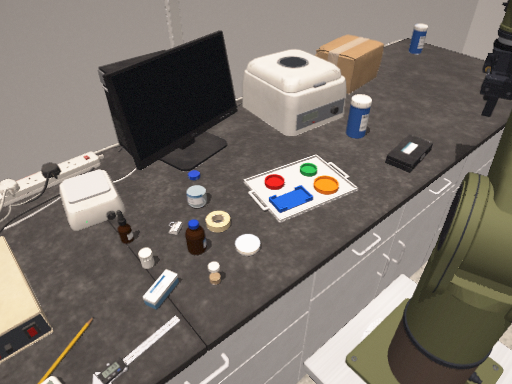

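View pics/top1.png

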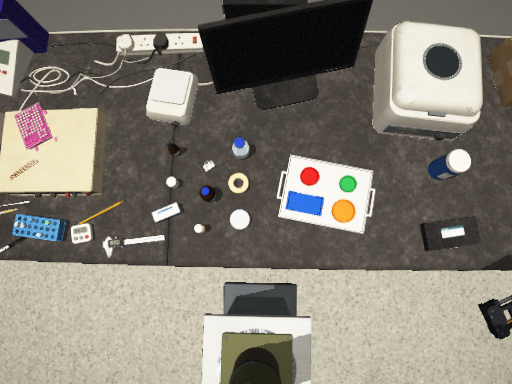

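```bash
python3 -c "
import cv2
a=cv2.imread('pics/top1.png');print(a.shape)
cv2.imwrite('pics/topL.png',cv2.resize(a[60:330,20:290],None,fx=2.2,fy=2.2,interpolation=cv2.INTER_CUBIC))
"
```

```text
(384, 512, 3)
```

The top view shows the tray at about (325,193), with red (310,176), green (348,184), blue (305,204) and orange (343,210). The amber bottle is at (207,193), the dropper (173,150), the vial (199,229), the carton (166,212), the clear bottle (240,148) and the jar (171,182). I'll zoom in.

```bash
python3 -c "
import cv2
a=cv2.imread('pics/top1.png')
cv2.imwrite('pics/tA.png',cv2.resize(a[130:250,145:265],None,fx=5,fy=5,interpolation=cv2.INTER_CUBIC))
cv2.imwrite('pics/tB.png',cv2.resize(a[140:245,265:385],None,fx=5,fy=5,interpolation=cv2.INTER_CUBIC))
a=cv2.imread('pics/scene1.png')
cv2.imwrite('pics/sA.png',cv2.resize(a[160:310,100:270],None,fx=4,fy=4,interpolation=cv2.INTER_CUBIC))
"
```

```text
(no output)
```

View pics/tA.png

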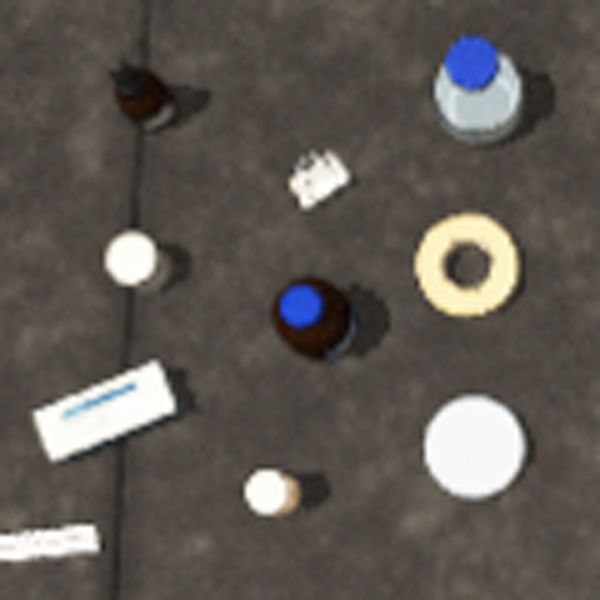

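View pics/tB.png

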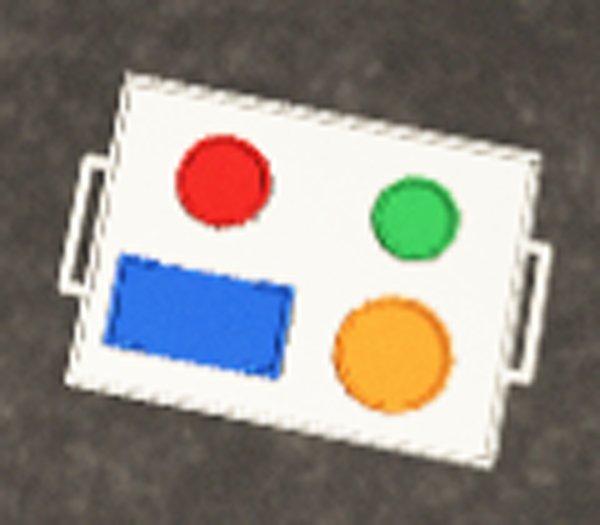

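View pics/sA.png

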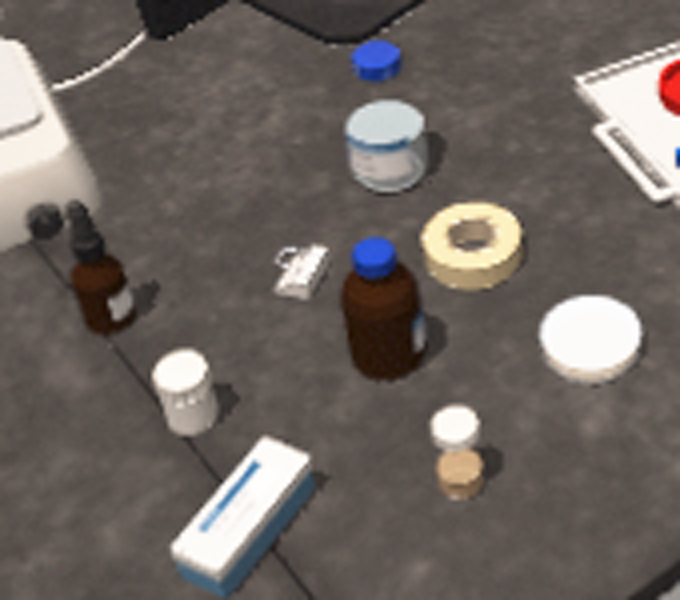

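```bash
cat > m.py <<'E'
from h import *
t=load('top1.png'); s=load('scene1.png')
P=t['pixels'].astype(int)
def cen(mask,box):
    m=np.zeros(mask.shape,bool); x0,y0,x1,y1=box; m[y0:y1,x0:x1]=mask[y0:y1,x0:x1]
    ys,xs=np.nonzero(m); return xs.mean(),ys.mean(),m.sum()
def seg(P,c):
    h=cv2.cvtColor(P.astype(np.uint8),cv2.COLOR_RGB2HSV).astype(int);H,S,V=h[...,0],h[...,1],h[...,2]
    return {'red':((H<6)|(H>174))&(S>120)&(V>100),'green':(H>50)&(H<80)&(S>90),'blue':(H>100)&(H<125)&(S>120)&(V>90),'orange':(H>8)&(H<25)&(S>120)&(V>150),'white':(S<40)&(V>190)}[c]
if __name__=='__main__':
    for n,im,boxes,capb,vb,jb in [('top',t,(265,140,385,245),(195,180,220,205),(190,220,204,238),(160,170,180,192)),('scene',s,(240,150,370,225),(185,215,205,230),(205,260,222,273),(136,245,154,258))]:
        P=im['pixels']; H={}
        for c in ['red','green','orange','blue']:
            u,v,a=cen(seg(P,c),boxes); H[c]=px2w(im,u,v,.019); print(n,c,round(u,1),round(v,1),a,H[c].round(4))
        u,v,a=cen(seg(P,'blue'),capb); print(n,'ambercap',u,v,a,px2w(im,u,v,.080 if n=='scene' else .088).round(4))
        u,v,a=cen(seg(P,'white'),vb); print(n,'vial',u,v,a,px2w(im,u,v,.047 if n=='scene' else .052).round(4))
        u,v,a=cen(seg(P,'white'),jb); print(n,'jar',u,v,a,px2w(im,u,v,.04).round(4))
        a=H['orange']-H['green'];b=H['red']-H['blue']
        print({(i,j):np.linalg.norm((H[i]-H[j])[:2]).round(4) for i in H for j in H if i<j})
    C=[px2w(t,(a+.5)/5-.5+145,(b+.5)/5-.5+130,.028) for a,b in [(158,361),(180,407),(57,461),(33,411)]]
    C=np.array(C); print(C.round(4),C.mean(0)); 
    for i in range(4): d=C[i]-C[i-1]; print(np.linalg.norm(d),np.degrees(np.arctan2(d[1],d[0])))
    for f,z in [((130,75),.09),((145,95),.054),((160,118),.0)]: print(px2w(t,(f[0]+.5)/5-.5+145,(f[1]+.5)/5-.5+130,z))
    print('scene drop')
    for f,z in [((78,210),.093),((87,240),.068),((97,265),.054),((107,322),.0)]: print(px2w(s,(f[0]+.5)/4-.5+100,(f[1]+.5)/4-.5+160,z))
    for f in [((385,62)),((385,175))]: print('clear',px2w(s,(f[0]+.5)/4-.5+100,(f[1]+.5)/4-.5+160,.1 if f[1]<100 else .015))
E
python3 m.py
```

```text
top red 309.2 175.6 274 [ 0.5702 -0.1527  0.019 ]
top green 347.7 183.4 222 [ 0.548  -0.2699  0.019 ]
top orange 343.1 210.5 434 [ 0.465  -0.2544  0.019 ]
top blue 304.3 202.9 645 [ 0.4863 -0.1377  0.019 ]
top ambercap 204.61666666666667 190.78333333333333 60 [0.5082 0.1533 0.088 ]
top vial 197.94827586206895 227.94827586206895 58 [0.4039 0.1745 0.052 ]
top jar 170.75324675324674 181.36363636363637 77 [0.5422 0.2656 0.04  ]
{('green', 'red'): np.float64(0.1192), ('green', 'orange'): np.float64(0.0844), ('orange', 'red'): np.float64(0.1463), ('blue', 'red'): np.float64(0.0853), ('blue', 'green'): np.float64(0.1459), ('blue', 'orange'): np.float64(0.1186)}
scene red 274.0 181.5 250 [ 0.5647 -0.1451  0.019 ]
scene green 307.9 169.0 187 [ 0.5437 -0.262   0.019 ]
scene orange 325.7 184.7 382 [ 0.4596 -0.2459  0.019 ]
scene blue 290.8 198.8 613 [ 0.4796 -0.1284  0.019 ]
scene ambercap 192.94252873563218 223.68965517241378 87 [0.513  0.1532 0.08  ]
scene vial 213.10588235294117 265.8 85 [0.4074 0.1751 0.047 ]
scene jar 144.54205607476635 252.45794392523365 107 [0.5433 0.2679 0.04  ]
{('gree
[... 153 characters left out ...]
ue', 'green'): np.float64(0.1481), ('blue', 'orange'): np.float64(0.1191)}
[[0.4819 0.2486 0.028 ]
 [0.4544 0.2337 0.028 ]
 [0.4204 0.3068 0.028 ]
 [0.4502 0.3234 0.028 ]] [0.45171777 0.27811484 0.028     ]
0.08128905324154459 -67.00354587551696
0.03130861879442273 -151.62866737447186
0.08061761305838341 114.92421782142144
0.03407890111537547 29.14454202921058
[0.64261663 0.25910121 0.09      ]
[0.64032979 0.25914629 0.054     ]
[0.63992138 0.26310454 0.        ]
scene drop
[0.64424545 0.26915596 0.093     ]
[0.64565247 0.26913685 0.068     ]
[0.63757203 0.27002042 0.054     ]
[0.64603502 0.27269274 0.        ]
clear [0.63911655 0.0598847  0.1       ]
clear [0.63433354 0.07374039 0.015     ]
```

```bash
cat >> h.py <<'E'
def go(x,y,z,adeg=None):
    s=r.get_state(); Rt=R.from_quat(s['eef_rot']); p=s['tool_pos']
    m=Rt.as_matrix(); a0=np.degrees(np.arctan2(m[1,0],m[0,0]))
    a=np.radians(a0 if adeg is None else adeg)
    T=R.from_matrix([[np.cos(a),np.sin(a),0],[np.sin(a),-np.cos(a),0],[0,0,-1]])
    print('clk %.2f'%s['clock'],'at',p.round(4),'a0 %.2f'%a0,'F',s['contact_force'].round(1),'open %.2f cm'%(s['opening']*8.8))
    print('  rotvec',(Rt.inv()*T).as_rotvec().round(3),'shift cm',(Rt.inv().apply(np.array([x,y,z])-p)*100).round(2))
E
python3 - <<'E'
from h import *
w=load('wrist1.png'); st=r.get_state(); Rt=R.from_quat(st['eef_rot'])
print(Rt.inv().apply(w['xyz']-st['tool_pos']), (Rt.inv()*R.from_matrix(rotm(w))).as_matrix().round(3))
go(.46,-.20,.30,-10.6)
E
```

```text
[ 6.93249397e-02 -6.90452122e-05 -1.39156629e-01] [[ 0.001 -0.963 -0.268]
 [ 1.     0.001 -0.001]
 [ 0.001 -0.268  0.963]]
clk 0.15 at [ 0.2385 -0.5772  0.2461] a0 22.45 F [ 1.  -0.1  0. ] open 8.82 cm
  rotvec [-0.001  0.     0.577] shift cm [ 34.88 -26.41  -5.36]
```

Request:
carry_out --commands '[[[0, 0, 0.12, 7, -5.3, -1.1, 8.8], [0, 0, 0.24, 14, -10.6, -2.2, 8.8], [0, 0, 0.36, 21, -15.9, -3.3, 8.8], [0, 0, 0.48, 28, -21, -4.4, 8.8], [0, 0, 0.577, 34.9, -26.4, -5.4, 8.8], [0, 0, 0.577, 34.9, -26.4, -5.4, 8.8], [0, 0, 0.577, 34.9, -26.4, -5.4, 8.8], [0, 0, 0.577, 34.9, -26.4, -5.4, 8.8], [0, 0, 0.577, 34.9, -26.4, -5.4, 8.8], [0, 0, 0.577, 34.9, -26.4, -5.4, 8.8]]]'

```text
clock: 0.98
tool_pos: [0.4487, -0.2192, 0.298]
eef_rot: [0.996, -0.092, -0.0, -0.0]
contact_force: [1.7, -0.9, -0.1]
opening: 0.993
```

```bash
python3 - <<'E'
from h import *
snap('wrist','wt.png'); go(.50,.20,.32,0)
E
```

```text
clk 1.03 at [ 0.4551 -0.2094  0.2988] a0 -9.78 F [4.2 4.8 2. ] open 8.77 cm
  rotvec [-0.007 -0.005 -0.171] shift cm [ -2.52 -41.12  -1.84]
```

View pics/wt.png

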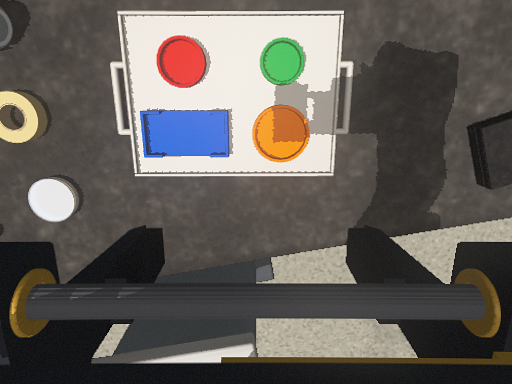

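The tray is in full wrist view: red (182,61), green (283,61), blue (186,133), orange (281,132). The arm was still settling, so I'll settle it, shoot again and measure.

Request:
carry_out --commands '[[[0, 0, 0, -4, 0, 0, 8.8], [0, 0, 0, -4, 0, 0, 8.8], [0, 0, 0, -4, 0, 0, 8.8], [0, 0, 0, -4, 0, 0, 8.8]]]'

```text
clock: 1.37
tool_pos: [0.4092, -0.2142, 0.298]
eef_rot: [0.996, -0.093, 0.0, 0.0]
contact_force: [0.3, -0.2, -0.2]
opening: 1.0
```

```bash
cat > tray.py <<'E'
from h import *
import sys
def segc(P,c):
    h=cv2.cvtColor(P,cv2.COLOR_RGB2HSV).astype(int);H,S=h[...,0],h[...,1]
    return {'red':((H<6)|(H>174))&(S>130),'green':(H>50)&(H<80)&(S>90),'blue':(H>100)&(H<125)&(S>130),'orange':(H>8)&(H<25)&(S>150)}[c]
def tray(f):
    im=load(f); P=im['pixels']; out={}
    for c in ['red','green','orange','blue']:
        m=segc(P,c).astype(np.uint8); n,l,st,ce=cv2.connectedComponentsWithStats(m); k=1+np.argmax(st[1:,4])
        cs,_=cv2.findContours((l==k).astype(np.uint8),cv2.RETR_EXTERNAL,cv2.CHAIN_APPROX_NONE)
        cn=max(cs,key=len)[:,0]; W=np.array([px2w(im,u,v,.019)[:2] for u,v in cv2.convexHull(cn)[:,0]])
        if c=='blue': (p,wh,an)=cv2.minAreaRect((W*1000).astype(np.float32)); out[c]=np.array(p)/1000; ex=(wh,an)
        else: p,rad=cv2.minEnclosingCircle((W*1000).astype(np.float32)); e=cv2.fitEllipse((W*1000).astype(np.float32)); out[c]=np.array(e[0])/1000; ex=(rad,e[1])
        print(c,out[c].round(4),ex)
    o=out; print('ang',[np.degrees(np.arctan2(*(o[a]-o[b])[::-1])).round(1) for a,b in [('green','orange'),('red','blue')]],[np.degrees(np.arctan2(*(o[a]-o[b])[::-1])).round(1)-90 for a,b in [('red','green'),('blue','orange')]], 'mean',sum(o.values())/4)
if __name__=='__main__': tray(sys.argv[1])
E
python3 - <<'E'
from h import *
snap('wrist','wt2.png'); go(.50,.20,.32,0)
from tray import tray
tray('wt.png');tray('wt2.png')
E
```

```text
clk 1.42 at [ 0.4098 -0.2145  0.2981] a0 -10.64 F [ 0.4 -0.  -0.1] open 8.81 cm
  rotvec [ 0.001 -0.002 -0.186] shift cm [  1.21 -42.4   -2.21]
red [ 0.5714 -0.1522] (28.69046974182129, (56.619285583496094, 57.033912658691406))
green [ 0.5499 -0.27  ] (25.906248092651367, (51.300498962402344, 51.51482009887695))
orange [ 0.4664 -0.2547] (35.67227554321289, (70.29871368408203, 70.86761474609375))
blue [ 0.4882 -0.1367] ((107.61087799072266, 55.958518981933594), 79.56118774414062)
ang [np.float64(-10.4), np.float64(-10.5)] [np.float64(-10.400000000000006), np.float64(-10.400000000000006)] mean [ 0.51896317 -0.20340219]
red [ 0.5712 -0.1521] (28.819536209106445, (56.842491149902344, 57.053096771240234))
green [ 0.5497 -0.2699] (26.21533966064453, (51.335227966308594, 52.304988861083984))
orange [ 0.4663 -0.2548] (35.52846908569336, (70.28972625732422, 70.65042877197266))
blue [ 0.488  -0.1366] ((107.19190979003906, 56.53204345703125), 79.58070373535156)
ang [np.float64(-10.3), np.float64(-10.6)] [np.float64(-10.400000000000006), np.float64(-10.400000000000006)] mean [ 0.51881583 -0.2033333 ]
```

Request:
carry_out --commands '[[[0, 0, -0.04, -0.3, -5, -0.8, 8.8], [0, 0, -0.08, -0.8, -12, -2, 8.8], [0, 0, -0.12, -1.3, -19, -3, 8.8], [0, 0, -0.16, -1.8, -26, -4, 8.8], [0, 0, -0.186, -2, -33, -5, 8.8], [0, 0, -0.186, -2, -38, -5.5, 8.8], [0, 0, -0.186, -2, -40.5, -6, 8.8], [0, 0, -0.186, -2, -41, -6, 8.8], [0, 0, -0.186, -2, -41, -6, 8.8], [0, 0, -0.186, -2, -41, -6, 8.8]]]'

```text
clock: 2.25
tool_pos: [0.4659, 0.1956, 0.3584]
eef_rot: [1.0, 0.0, 0.001, -0.001]
contact_force: [1.1, -0.6, -0.3]
opening: 0.998
```

Request:
carry_out --commands '[[[0, 0, 0, 0, 0, 0, 8.8], [0, 0, 0, 0, 0, 0, 8.8]]]'

```text
clock: 2.42
tool_pos: [0.4657, 0.196, 0.3579]
eef_rot: [1.0, 0.003, 0.001, -0.001]
contact_force: [0.8, -0.8, -0.0]
opening: 0.999
```

```bash
python3 - <<'E'
from h import *
s=snap('wrist','wo.png'); go(.50,.20,.32,0)
cv2.imwrite('pics/wo2.png',cv2.resize(s['pixels'][:260,:,::-1],None,fx=1.56,fy=1.56,interpolation=cv2.INTER_CUBIC))
E
```

```text
clk 2.47 at [0.4655 0.1934 0.3576] a0 0.11 F [-0.2 -0.9  0.2] open 8.77 cm
  rotvec [ 0.    -0.     0.002] shift cm [ 3.45 -0.65  3.76]
```

View pics/wo2.png

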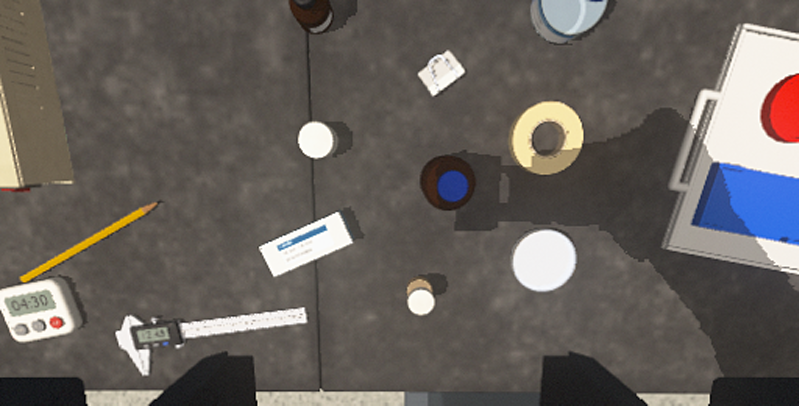

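In this enlarged view (scale 1.56), the amber cap is at (452,186), the vial cap at (421,301), the carton at (307,243) and the jar at (317,139). The dropper is cut off at the top edge near (315,10), so I'll look at it separately.

```bash
cat > obj.py <<'E'
from h import *
def comp(f,c,box):
    im=load(f); P=im['pixels']; h=cv2.cvtColor(P,cv2.COLOR_RGB2HSV).astype(int);H,S,V=h[...,0],h[...,1],h[...,2]
    m={'blue':(H>100)&(H<125)&(S>130)&(V>90),'white':(S<60)&(V>170)}[c].astype(np.uint8)
    k=np.zeros_like(m); x0,y0,x1,y1=box; k[y0:y1,x0:x1]=m[y0:y1,x0:x1]
    cs,_=cv2.findContours(k,cv2.RETR_EXTERNAL,cv2.CHAIN_APPROX_NONE); return im,max(cs,key=len)[:,0]
def circ(f,c,box,z):
    im,cn=comp(f,c,box); W=np.array([px2w(im,u,v,z)[:2]*1000 for u,v in cn],np.float32); e=cv2.fitEllipse(W); print(c,np.array(e[0]).round(1),np.array(e[1]).round(1)); return e
def rect(f,c,box,z):
    im,cn=comp(f,c,box); W=np.array([px2w(im,u,v,z)[:2]*1000 for u,v in cn],np.float32); e=cv2.minAreaRect(W); print(c,e,cv2.boxPoints(e).round(1).tolist())
E
python3 - <<'E'
from obj import *
f='wo.png'; s=1.56
B=lambda u,v,d:[int(k/s) for k in(u-d,v-d,u+d,v+d)]
circ(f,'blue',B(452,186,30),.088)
circ(f,'white',B(421,301,25),.052)
circ(f,'white',B(317,139,30),.040)
im,cn=comp(f,'white',B(307,243,58))
rect(f,'white',B(307,243,58),.028)
go(.512,.154,.12,0)
E
```

```text
blue [509.2 154.8] [22.  22.5]
white [404.6 176.2] [22.1 23.4]
white [543.8 267.7] [28.2 28.4]
white ((451.80596923828125, 281.9248352050781), (30.940141677856445, 81.8169937133789), 23.8963565826416) [[421.1000061035156, 313.1000061035156], [454.20001220703125, 238.3000030517578], [482.5, 250.8000030517578], [449.3999938964844, 325.6000061035156]]
clk 2.47 at [0.4655 0.1934 0.3576] a0 0.11 F [-0.2 -0.9  0.2] open 8.77 cm
  rotvec [ 0.    -0.     0.002] shift cm [ 4.64  3.95 23.76]
```

Request:
carry_out --commands '[[[0, 0, 0, 2, 2, 4, 8.8], [0, 0, 0, 4.4, 3.95, 8, 8.8], [0, 0, 0, 4.4, 3.95, 12, 8.8], [0, 0, 0, 4.4, 3.95, 16, 8.8], [0, 0, 0, 4.4, 3.95, 19, 8.8], [0, 0, 0, 4.4, 3.95, 20, 8.8], [0, 0, 0, 4.4, 3.95, 20, 8.8], [0, 0, 0, 4.4, 3.95, 20, 8.8]]]'

```text
clock: 3.13
tool_pos: [0.5096, 0.1527, 0.1587]
eef_rot: [1.0, -0.0, 0.0, 0.0]
contact_force: [0.1, 0.7, 0.3]
opening: 0.997
```

```bash
python3 - <<'E'
from h import *
s=snap('wrist','wa.png'); go(.509,.154,.040,0)
E
```

```text
clk 3.18 at [0.5103 0.1533 0.1596] a0 -0.01 F [0.2 0.9 0.1] open 8.76 cm
  rotvec [-0.001 -0.003 -0.   ] shift cm [-0.17 -0.06 11.96]
```

View pics/wa.png

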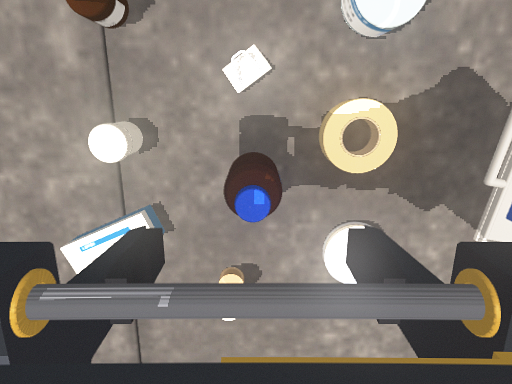

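The amber bottle's cap at (252,203) is centred between the fingers, and nothing tall lies in their path. I'll descend and grip.

Request:
carry_out --commands '[[[0, 0, 0, -0.1, -0.05, 2.5, 8.8], [0, 0, 0, -0.1, -0.05, 5.5, 8.8], [0, 0, 0, -0.1, -0.05, 8.5, 8.8], [0, 0, 0, -0.1, -0.05, 11, 8.8], [0, 0, 0, -0.1, -0.05, 12, 8.8], [0, 0, 0, -0.1, -0.05, 12, 8.8], [0, 0, 0, -0.1, -0.05, 12, 8.8]]]' --force 15

```text
clock: 3.77
tool_pos: [0.5091, 0.1543, 0.0394]
eef_rot: [1.0, 0.0, 0.001, -0.0]
contact_force: [-0.6, -0.8, 0.3]
opening: 0.998
```

Request:
carry_out --commands '[[[0, 0, 0, 0, 0, 0, 6], [0, 0, 0, 0, 0, 0, 5], [0, 0, 0, 0, 0, 0, 4], [0, 0, 0, 0, 0, 0, 4], [0, 0, 0, 0, 0, 0, 3.8], [0, 0, 0, 0, 0, 0, 3.8], [0, 0, 0, 0, 0, 0, 3.8], [0, 0, 0, 0, 0, 0, 3.8]]]' --force 15

```text
clock: 4.43
tool_pos: [0.5079, 0.1539, 0.0379]
eef_rot: [1.0, 0.0, 0.0, 0.0]
contact_force: [-0.6, 0.8, 1.6]
opening: 0.495
```

```bash
python3 - <<'E'
from h import *
go(.509,.154,.16,0)
E
```

```text
clk 4.43 at [0.5079 0.1539 0.0379] a0 0.05 F [-0.6  0.8  1.6] open 4.36 cm
  rotvec [ 0.    -0.     0.001] shift cm [ 1.100e-01 -1.000e-02 -1.221e+01]
```

Request:
carry_out --commands '[[[0, 0, 0, 0, 0, -0.5, 3.8], [0, 0, 0, 0, 0, -1.5, 3.8], [0, 0, 0, 0, 0, -3.5, 3.8], [0, 0, 0, 0, 0, -6, 3.8], [0, 0, 0, 0, 0, -8.5, 3.8], [0, 0, 0, 0, 0, -11, 3.8], [0, 0, 0, 0, 0, -12.5, 3.8], [0, 0, 0, 0, 0, -13, 3.8], [0, 0, 0, 0, 0, -13, 3.8], [0, 0, 0, 0, 0, -13, 3.8]]]'

```text
clock: 5.27
tool_pos: [0.5074, 0.1537, 0.1676]
eef_rot: [1.0, 0.0, -0.0, 0.0]
contact_force: [0.5, -0.8, -1.0]
opening: 0.498
```

```bash
python3 - <<'E'
from h import *
s=snap('wrist','wa2.png'); go(.4664,-.2545,.15,0)
E
```

```text
clk 5.32 at [0.5071 0.1536 0.167 ] a0 0.05 F [ 0.  -0.1 -2.2] open 4.38 cm
  rotvec [0.001 0.002 0.001] shift cm [-4.1  40.81  1.74]
```

View pics/wa2.png

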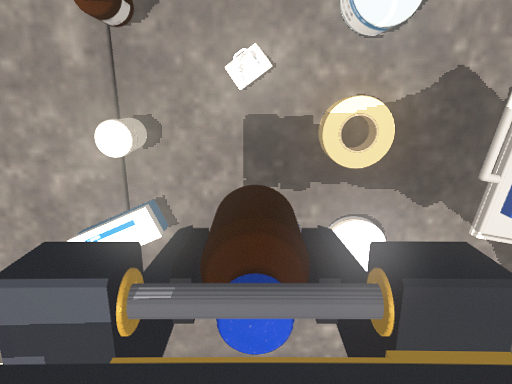

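The bottle hangs upright between the jaws with its cap at (255,315). Now carrying it to the orange holder.

Request:
carry_out --commands '[[[0, 0, 0, -0.1, 1.2, 0, 3.8], [0, 0, 0, -0.4, 4, 0, 3.8], [0, 0, 0, -0.8, 7.5, 0, 3.8], [0, 0, 0, -1.2, 11, 0, 3.8], [0, 0, 0, -1.6, 14.5, 0, 3.8], [0, 0, 0, -2, 18, 0, 3.8], [0, 0, 0, -2.4, 21.5, 0, 3.8], [0, 0, 0, -2.8, 25, 0, 3.8], [0, 0, 0, -3.2, 28.5, 0, 3.8], [0, 0, 0, -3.5, 32, 0, 3.8]]]'

```text
clock: 6.15
tool_pos: [0.471, -0.1685, 0.1667]
eef_rot: [1.0, 0.0, -0.002, -0.0]
contact_force: [0.6, -0.5, -1.5]
opening: 0.498
```

Request:
carry_out --commands '[[[0, 0, 0, -0.2, 3, 0, 3.8], [0, 0, 0, -0.4, 5.5, 0, 3.8], [0, 0, 0, -0.5, 7.5, 0.5, 3.8], [0, 0, 0, -0.6, 8.5, 2, 3.8], [0, 0, 0, -0.65, 8.8, 4, 3.8], [0, 0, 0, -0.65, 8.8, 6, 3.8], [0, 0, 0, -0.65, 8.8, 6.5, 3.8], [0, 0, 0, -0.65, 8.8, 6.5, 3.8], [0, 0, 0, -0.65, 8.8, 6.5, 3.8]]]'

```text
clock: 6.9
tool_pos: [0.4662, -0.254, 0.1026]
eef_rot: [1.0, 0.001, -0.001, -0.0]
contact_force: [-0.7, -0.2, -1.3]
opening: 0.499
```

```bash
python3 - <<'E'
from h import *
s=snap('wrist','wa3.png'); go(.4658,-.2545,.0485,0)
E
```

```text
clk 6.95 at [ 0.4668 -0.2541  0.1032] a0 0.06 F [ 0.4 -0.4 -1.3] open 4.41 cm
  rotvec [ 0.    -0.     0.001] shift cm [-0.1   0.03  5.47]
```

View pics/wa3.png

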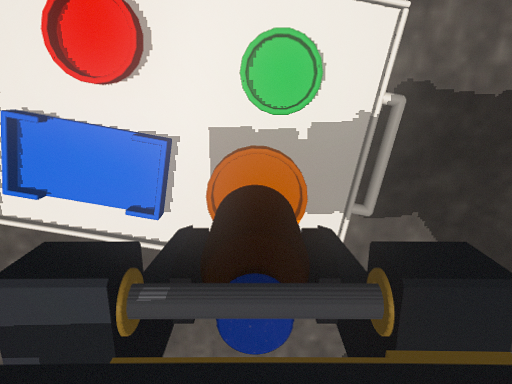

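The bottle lines up with the orange holder, whose ring is centred at u≈257. Lowering.

Request:
carry_out --commands '[[[0, 0, 0, -0.1, 0, 1, 3.8], [0, 0, 0, -0.1, 0, 2.5, 3.8], [0, 0, 0, -0.1, 0, 4, 3.8], [0, 0, 0, -0.1, 0, 5, 3.8], [0, 0, 0, -0.1, 0, 5.5, 3.8], [0, 0, 0, -0.1, 0, 5.6, 3.8], [0, 0, 0, -0.1, 0, 5.6, 3.8], [0, 0, 0, -0.1, 0, 5.6, 3.8]]]'

```text
clock: 7.62
tool_pos: [0.466, -0.2543, 0.0471]
eef_rot: [1.0, 0.0, 0.0, 0.0]
contact_force: [-0.3, 0.3, -1.2]
opening: 0.494
```

```bash
python3 - <<'E'
from h import *
go(.4658,-.2545,.0475,0)
E
```

```text
clk 7.62 at [ 0.466  -0.2543  0.0471] a0 0.05 F [-0.3  0.3 -1.2] open 4.35 cm
  rotvec [ 0.    -0.001  0.001] shift cm [-0.02  0.02 -0.04]
```

Request:
carry_out --commands '[[[0, 0, 0, 0, 0, 0.1, 3.8], [0, 0, 0, 0, 0, 0.15, 3.8], [0, 0, 0, 0, 0, 0.15, 4.4], [0, 0, 0, 0, 0, 0.15, 5], [0, 0, 0, 0, 0, 0.15, 6], [0, 0, 0, 0, 0, 0.15, 7], [0, 0, 0, 0, 0, 0.15, 8], [0, 0, 0, 0, 0, 0.15, 8], [0, 0, 0, 0, 0, 0.15, 8]]]'

```text
clock: 8.37
tool_pos: [0.4656, -0.2541, 0.0452]
eef_rot: [1.0, 0.0, -0.0, 0.0]
contact_force: [-0.3, 0.2, 0.0]
opening: 0.904
```

Request:
carry_out --commands '[[[0, 0, 0, 0, 0, -1, 8], [0, 0, 0, 0, 0, -3, 8], [0, 0, 0, 0, 0, -6, 8], [0, 0, 0, 0, 0, -9, 8], [0, 0, 0, -1, -2, -12, 8], [0, 0, 0, -2, -5, -15, 8], [0, 0, 0, -3, -8, -18, 8], [0, 0, 0, -4, -8, -20, 8], [0, 0, 0, -5, -8, -21, 8], [0, 0, 0, -5, -8, -21, 8]]]'

```text
clock: 9.2
tool_pos: [0.4146, -0.1741, 0.258]
eef_rot: [1.0, 0.001, 0.001, 0.001]
contact_force: [0.1, -0.7, -0.1]
opening: 0.905
```

```bash
python3 - <<'E'
from h import *
s=snap('wrist','wa4.png'); go(.57,.262,.32,0)
from obj import *
try: circ('wa4.png','blue',(330,0,512,240),.097)
except Exception as e: print(e)
E
```

```text
clk 9.25 at [ 0.4153 -0.1744  0.2567] a0 0.02 F [ 0.5 -1.2 -0.6] open 8.02 cm
  rotvec [ 0.002 -0.002  0.   ] shift cm [ 15.49 -43.63  -6.36]
blue [ 467.  -254.5] [19.2 22.5]
```

View pics/wa4.png

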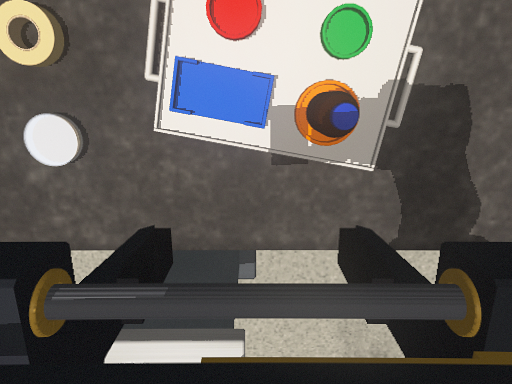

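The amber bottle stands upright in the orange holder with its cap at (345,115). The measured axis is within 1 mm of the holder's centre. Now moving to view the dropper.

Request:
carry_out --commands '[[[0, 0, 0, 1, -4, -0.5, 8], [0, 0, 0, 2, -8, -1, 8], [0, 0, 0, 3, -12, -2, 8], [0, 0, 0, 5, -16, -3, 8], [0, 0, 0, 7, -20, -4, 8], [0, 0, 0, 9, -24, -5, 8], [0, 0, 0, 11, -28, -5, 8], [0, 0, 0, 13, -32, -5, 8], [0, 0, 0, 14, -36, -5, 8], [0, 0, 0, 15, -40, -5, 8]]]'

```text
clock: 10.08
tool_pos: [0.5618, 0.2102, 0.3038]
eef_rot: [1.0, -0.0, -0.0, 0.001]
contact_force: [0.3, -0.5, -0.0]
opening: 0.907
```

Request:
carry_out --commands '[[[0, 0, 0, 0, -2, 0, 8], [0, 0, 0, 0, -3.6, 0, 8], [0, 0, 0, 0, -3.6, 0, 8], [0, 0, 0, 0, -3.6, 0, 8]]]'

```text
clock: 10.42
tool_pos: [0.5604, 0.2448, 0.3038]
eef_rot: [1.0, 0.001, -0.001, 0.001]
contact_force: [-0.2, -0.7, -0.3]
opening: 0.908
```

```bash
python3 - <<'E'
from h import *
s=snap('wrist','wd.png'); go(.643,.263,.15,0)
E
```

```text
clk 10.47 at [0.5607 0.2432 0.3041] a0 -0.02 F [-1.1 -1.3  0. ] open 7.96 cm
  rotvec [ 0.002  0.001 -0.   ] shift cm [ 8.25 -2.02 15.4 ]
```

View pics/wd.png

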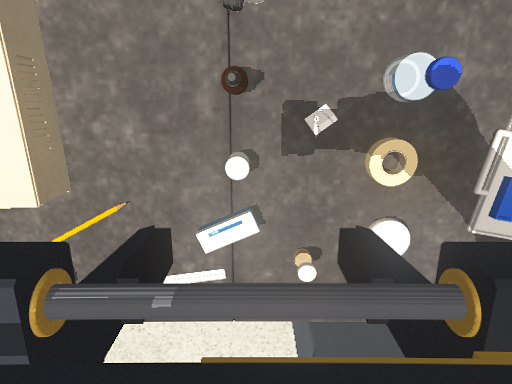

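```bash
python3 - <<'E'
from h import *
s=load('wd.png'); cv2.imwrite('pics/wdz.png',cv2.resize(s['pixels'][50:110,205:275,::-1],None,fx=8,fy=8,interpolation=cv2.INTER_CUBIC))
for P in [(.64,.262,0),(.64,.262,.054),(.64,.262,.097)]: print(w2px(s,P))
for n in ['top1.png','scene1.png']:
  for P in [(.64,.262,0),(.64,.262,.054),(.64,.262,.097)]: print(n,w2px(load(n),P))
E
```

```text
[241.57324839  87.39858339]
[239.74991132  86.24353353]
[237.88722287  85.06337939]
top1.png [176.94537395 153.17954801]
top1.png [172.6620758  148.69672435]
top1.png [168.94177246 144.80124783]
scene1.png [131.43978318 239.44243308]
scene1.png [126.54913905 223.7891039 ]
scene1.png [122.3924066  210.43464668]
```

View pics/wdz.png

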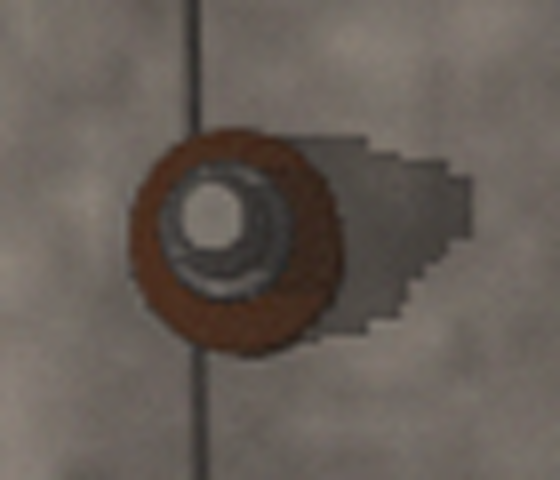

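Nearly overhead, the dropper body's outline is centred at about (234.6,79.8) and its collar at about (233.2,78.6).

```bash
python3 - <<'E'
from h import *
s=load('wd.png')
for (a,b),z in [((237,243),.035),((237,243),.05),((226,229),.066),((218,218),.095)]: print(px2w(s,(a+.5)/8-.5+205,(b+.5)/8-.5+50,z).round(4))
go(.6465,.2665,.15,0)
E
```

```text
[0.6475 0.2693 0.035 ]
[0.6469 0.2684 0.05  ]
[0.6479 0.2689 0.066 ]
[0.6479 0.2681 0.095 ]
clk 10.47 at [0.5607 0.2432 0.3041] a0 -0.02 F [-1.1 -1.3  0. ] open 7.96 cm
  rotvec [ 0.002  0.001 -0.   ] shift cm [ 8.6  -2.37 15.39]
```

Request:
carry_out --commands '[[[0, 0, 0, 2.5, -1, 2, 8], [0, 0, 0, 5.5, -2, 5, 8], [0, 0, 0, 8, -2.5, 8, 8], [0, 0, 0, 8.7, -2.5, 11, 8], [0, 0, 0, 8.7, -2.5, 13, 8], [0, 0, 0, 8.7, -2.5, 13.5, 8], [0, 0, 0, 8.7, -2.5, 13.5, 8], [0, 0, 0, 8.7, -2.5, 13.5, 8]]]'

```text
clock: 11.13
tool_pos: [0.6482, 0.2687, 0.1714]
eef_rot: [1.0, -0.0, 0.001, 0.0]
contact_force: [0.6, 0.3, 0.9]
opening: 0.905
```

```bash
python3 - <<'E'
from h import *
s=snap('wrist','wd2.png'); go(.6475,.2685,.045,0)
E
```

```text
clk 11.18 at [0.6485 0.2694 0.1723] a0 -0.01 F [-0.8  0.7  0.9] open 7.99 cm
  rotvec [-0.001 -0.003 -0.   ] shift cm [-0.14  0.1  12.73]
```

View pics/wd2.png

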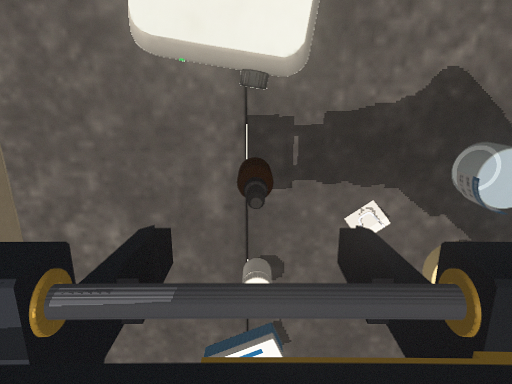

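```bash
python3 - <<'E'
from h import *
s=load('wd2.png')
for u,v,z in [(255,88,.02),(255,88,.05),(257,200,.097),(257,200,.092),(254,176,.054)]: print(px2w(s,u,v,z).round(4))
E
```

```text
[0.7244 0.2689 0.02  ]
[0.7236 0.2689 0.05  ]
[0.65   0.2675 0.097 ]
[0.6484 0.2675 0.092 ]
[0.6565 0.2697 0.054 ]
```

The bulb at (256,200) is centred between the fingers. The box with the knob begins at x≈0.72, which clears the gripper.

Request:
carry_out --commands '[[[0, 0, 0, 0, 0.1, 2.5, 7], [0, 0, 0, 0, 0.1, 5.5, 7], [0, 0, 0, 0, 0.1, 8.5, 7], [0, 0, 0, 0, 0.1, 11, 7], [0, 0, 0, 0, 0.1, 12.2, 7], [0, 0, 0, 0, 0.1, 12.7, 7], [0, 0, 0, 0, 0.1, 12.7, 7], [0, 0, 0, 0, 0.1, 12.7, 7], [0, 0, 0, 0, 0.1, 12.7, 7]]]' --force 10

```text
clock: 11.93
tool_pos: [0.649, 0.2695, 0.0456]
eef_rot: [1.0, 0.0, 0.002, -0.001]
contact_force: [-0.6, -0.2, -0.2]
opening: 0.797
```

```bash
python3 - <<'E'
from h import *
go(.6480,.2685,.045,0)
E
```

```text
clk 11.93 at [0.649  0.2695 0.0456] a0 0.03 F [-0.6 -0.2 -0.2] open 7.02 cm
  rotvec [-0.002 -0.004  0.001] shift cm [-0.1   0.1   0.06]
```

Request:
carry_out --commands '[[[0, 0, 0, -0.1, 0.1, 0.05, 6], [0, 0, 0, -0.1, 0.1, 0.05, 5], [0, 0, 0, -0.1, 0.1, 0.05, 4], [0, 0, 0, -0.1, 0.1, 0.05, 3.4], [0, 0, 0, -0.1, 0.1, 0.05, 2.8], [0, 0, 0, -0.1, 0.1, 0.05, 2.5], [0, 0, 0, -0.1, 0.1, 0.05, 2.5], [0, 0, 0, -0.1, 0.1, 0.05, 2.5], [0, 0, 0, -0.1, 0.1, 0.05, 2.5]]]' --force 10

```text
clock: 12.68
tool_pos: [0.6465, 0.2679, 0.0427]
eef_rot: [1.0, 0.0, 0.0, -0.0]
contact_force: [-0.8, -0.7, 0.8]
opening: 0.338
```

```bash
python3 - <<'E'
from h import *
go(.6480,.2685,.045,0)
E
```

```text
clk 12.68 at [0.6465 0.2679 0.0427] a0 0.05 F [-0.8 -0.7  0.8] open 2.98 cm
  rotvec [-0.    -0.     0.001] shift cm [ 0.15 -0.06 -0.23]
```

Request:
carry_out --commands '[[[0, 0, 0, 0, 0, -0.5, 2.5], [0, 0, 0, 0, 0, -1.5, 2.5], [0, 0, 0, 0, 0, -3.5, 2.5], [0, 0, 0, 0, 0, -6, 2.5], [0, 0, 0, 0, 0, -8.5, 2.5], [0, 0, 0, 0, 0, -11, 2.5], [0, 0, 0, 0, 0, -13, 2.5], [0, 0, 0, 0, 0, -14, 2.5], [0, 0, 0, 0, 0, -14, 2.5]]]'

```text
clock: 13.43
tool_pos: [0.6481, 0.2686, 0.1862]
eef_rot: [1.0, 0.0, 0.003, -0.001]
contact_force: [0.3, 0.1, -0.3]
opening: 0.338
```

```bash
python3 - <<'E'
from h import *
s=snap('wrist','wd3.png'); go(.5707,-.1520,.18,0)
E
```

```text
clk 13.48 at [0.647 0.268 0.184] a0 0.04 F [-0.9 -0.1 -1.6] open 3.01 cm
  rotvec [-0.001 -0.002  0.001] shift cm [-7.66 42.    0.35]
```

View pics/wd3.png

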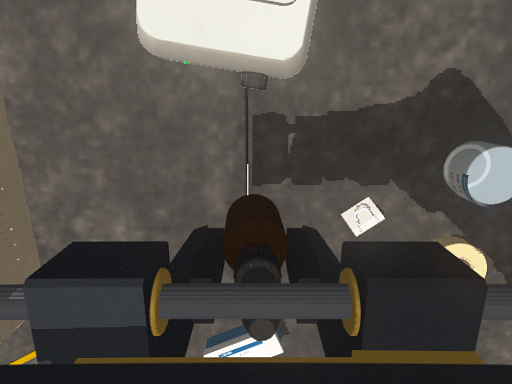

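The dropper is held upright, with its bulb at (262,328). Now carrying it to the red holder.

Request:
carry_out --commands '[[[0, 0, 0, -0.3, 1.2, 0, 2.5], [0, 0, 0, -1, 4, 0, 2.5], [0, 0, 0, -1.8, 7.5, 0, 2.5], [0, 0, 0, -2.5, 11, 0, 2.5], [0, 0, 0, -3.2, 14.5, 0, 2.5], [0, 0, 0, -3.9, 18, 0, 2.5], [0, 0, 0, -4.6, 21.5, 0, 2.5], [0, 0, 0, -5.3, 25, 0, 2.5], [0, 0, 0, -6, 28.5, 0, 2.5], [0, 0, 0, -6.6, 32, 0, 2.5]]]'

```text
clock: 14.32
tool_pos: [0.5788, -0.0539, 0.1811]
eef_rot: [1.0, 0.001, -0.002, -0.0]
contact_force: [0.7, -0.2, -0.2]
opening: 0.336
```

Request:
carry_out --commands '[[[0, 0, 0, -0.5, 3, 0, 2.5], [0, 0, 0, -0.8, 6, 0, 2.5], [0, 0, 0, -1, 8.5, 0.5, 2.5], [0, 0, 0, -1.1, 9.8, 2, 2.5], [0, 0, 0, -1.1, 10, 4, 2.5], [0, 0, 0, -1.1, 10, 6, 2.5], [0, 0, 0, -1.1, 10, 7.5, 2.5], [0, 0, 0, -1.1, 10, 8, 2.5], [0, 0, 0, -1.1, 10, 8, 2.5], [0, 0, 0, -1.1, 10, 8, 2.5]]]'

```text
clock: 15.15
tool_pos: [0.5695, -0.152, 0.1023]
eef_rot: [1.0, 0.001, -0.001, -0.0]
contact_force: [-0.6, -0.5, -0.5]
opening: 0.335
```

```bash
python3 - <<'E'
from h import *
s=snap('wrist','wd4.png'); go(.5705,-.1520,.0525,0)
E
```

```text
clk 15.20 at [ 0.5701 -0.1521  0.103 ] a0 0.06 F [-0.6 -0.9 -0.1] open 2.96 cm
  rotvec [-0.    -0.     0.001] shift cm [ 0.04 -0.01  5.05]
```

View pics/wd4.png

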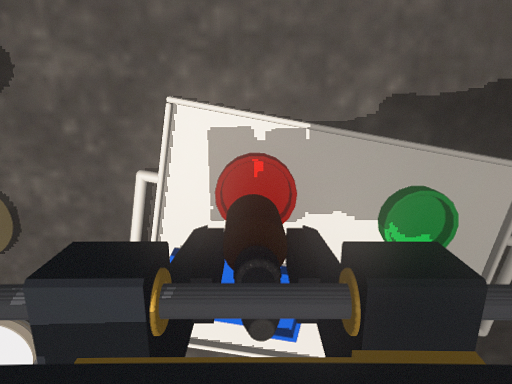

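Request:
carry_out --commands '[[[0, 0, 0, 0.05, 0, 1, 2.5], [0, 0, 0, 0.05, 0, 2.3, 2.5], [0, 0, 0, 0.05, 0, 3.5, 2.5], [0, 0, 0, 0.05, 0, 4.3, 2.5], [0, 0, 0, 0.05, 0, 4.8, 2.5], [0, 0, 0, 0.05, 0, 5, 2.5], [0, 0, 0, 0.05, 0, 5.05, 2.5], [0, 0, 0, 0.05, 0, 5.1, 2.5], [0, 0, 0, 0.05, 0, 5.1, 2.5]]]'

```text
clock: 15.95
tool_pos: [0.5707, -0.1523, 0.0521]
eef_rot: [1.0, 0.0, 0.0, 0.0]
contact_force: [-0.2, 0.4, -0.4]
opening: 0.335
```

```bash
python3 - <<'E'
from h import *
go(.5705,-.1520,.0525,0)
E
```

```text
clk 15.95 at [ 0.5707 -0.1523  0.0521] a0 0.05 F [-0.2  0.4 -0.4] open 2.95 cm
  rotvec [ 0.    -0.001  0.001] shift cm [-0.02 -0.03 -0.04]
```

Request:
carry_out --commands '[[[0, 0, 0, 0, 0, 0.1, 2.5], [0, 0, 0, 0, 0, 0.15, 2.5], [0, 0, 0, 0, 0, 0.15, 2.9], [0, 0, 0, 0, 0, 0.15, 3.2], [0, 0, 0, 0, 0, 0.15, 3.8], [0, 0, 0, 0, 0, 0.15, 5], [0, 0, 0, 0, 0, 0.15, 6], [0, 0, 0, 0, 0, 0.15, 7], [0, 0, 0, 0, 0, 0.15, 7]]]'

```text
clock: 16.7
tool_pos: [0.5703, -0.1523, 0.0501]
eef_rot: [1.0, 0.0, -0.0, 0.0]
contact_force: [-0.5, 0.5, 0.5]
opening: 0.712
```

Request:
carry_out --commands '[[[0, 0, 0, 0, 0, -1, 7], [0, 0, 0, 0, 0, -3, 7], [0, 0, 0, 0, 0, -6, 7], [0, 0, 0, 0, 0, -9, 7], [0, 0, 0, -2, -2, -12, 7], [0, 0, 0, -5, -5, -15, 7], [0, 0, 0, -9, -8, -18, 7], [0, 0, 0, -12, -10, -20, 7], [0, 0, 0, -15, -10, -21, 7], [0, 0, 0, -15, -10, -21, 7]]]'

```text
clock: 17.53
tool_pos: [0.4156, -0.0507, 0.2626]
eef_rot: [1.0, 0.002, -0.001, 0.001]
contact_force: [-0.4, 0.5, 0.1]
opening: 0.795
```

```bash
python3 - <<'E'
from h import *
s=snap('wrist','wd5.png'); go(.404,.176,.15,0)
E
```

```text
clk 17.58 at [ 0.4154 -0.0512  0.2626] a0 0.21 F [-3.1  0.1  0.3] open 6.98 cm
  rotvec [0.001 0.001 0.004] shift cm [ -1.05 -22.74  11.23]
```

View pics/wd5.png

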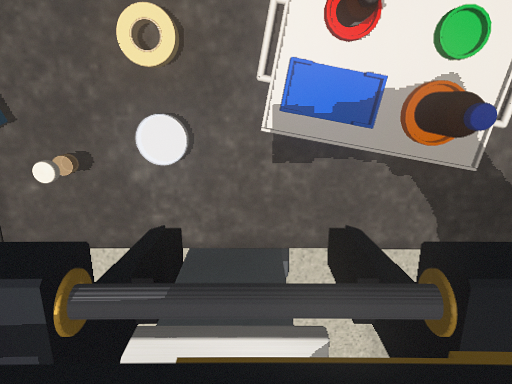

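The dropper is in the red holder at (355,12) and the amber bottle is still in orange. Next is the vial, with its cap at (45,172).

```bash
python3 - <<'E'
from obj import *
circ('wd5.png','white',(25,150,58,190),.052)
s=load('wd5.png')
for P in [(.5712,-.1521,.097),(.5712,-.1521,.077)]: print(w2px(s,P))
go(.4045,.176,.12,0)
E
```

```text
white [404.3 176.7] [22.5 23.1]
[381.35343576 -14.95049815]
[372.81604531  -7.45411111]
clk 17.58 at [ 0.4154 -0.0512  0.2626] a0 0.21 F [-3.1  0.1  0.3] open 6.98 cm
  rotvec [0.001 0.001 0.004] shift cm [ -0.99 -22.75  14.23]
```

Request:
carry_out --commands '[[[0, 0, 0, 0, -4, 0, 7], [0, 0, 0, -0.2, -8, 0, 7], [0, 0, 0, -0.5, -12, 1, 7], [0, 0, 0, -0.8, -16, 4, 7], [0, 0, 0, -1, -20, 7, 7], [0, 0, 0, -1, -22.5, 10, 7], [0, 0, 0, -1, -22.8, 13, 7], [0, 0, 0, -1, -22.8, 14.2, 7], [0, 0, 0, -1, -22.8, 14.2, 7], [0, 0, 0, -1, -22.8, 14.2, 7]]]'

```text
clock: 18.42
tool_pos: [0.4103, 0.1753, 0.1178]
eef_rot: [1.0, 0.0, -0.0, 0.001]
contact_force: [0.4, -0.7, 0.1]
opening: 0.795
```

```bash
python3 - <<'E'
from obj import *
s=snap('wrist','wv.png')
go(.4045,.176,.023,0)
E
```

```text
clk 18.47 at [0.4109 0.1751 0.1187] a0 -0.02 F [-0.5  0.5  0. ] open 7.01 cm
  rotvec [ 0.    -0.001 -0.   ] shift cm [-0.64 -0.09  9.57]
```

View pics/wv.png

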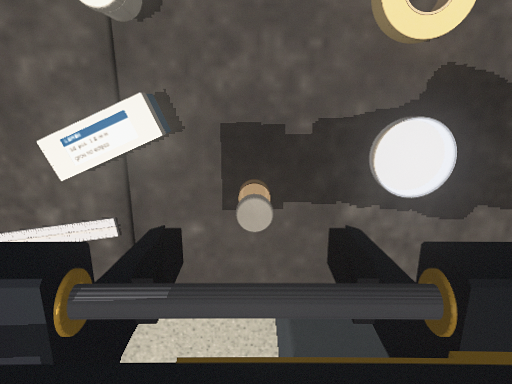

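```bash
python3 - <<'E'
from obj import *
s=load('wv.png'); print(px2w(s,254.5,213,.052))
rect('wv.png','white',(30,85,175,190),.028)
E
```

```text
[0.40575857 0.17562952 0.052     ]
white ((451.75201416015625, 282.2899475097656), (31.29058265686035, 81.35044860839844), 23.712310791015625) [[421.1000061035156, 313.20001220703125], [453.79998779296875, 238.8000030517578], [482.3999938964844, 251.3000030517578], [449.70001220703125, 325.79998779296875]]
```

Now descending to grip the vial at (0.405, 0.176).

Request:
carry_out --commands '[[[0, 0, 0, -0.3, -0.08, 2, 7], [0, 0, 0, -0.6, -0.08, 4.5, 7], [0, 0, 0, -0.6, -0.08, 7, 7], [0, 0, 0, -0.6, -0.08, 8.8, 7], [0, 0, 0, -0.6, -0.08, 9.4, 7], [0, 0, 0, -0.6, -0.08, 9.5, 7], [0, 0, 0, -0.6, -0.08, 9.5, 7], [0, 0, 0, -0.6, -0.08, 9.5, 6], [0, 0, 0, -0.6, -0.08, 9.5, 5], [0, 0, 0, -0.6, -0.08, 9.5, 4]]]' --force 6

```text
clock: 19.3
tool_pos: [0.412, 0.1796, 0.0306]
eef_rot: [1.0, 0.0, -0.006, 0.003]
contact_force: [-0.2, -0.1, -0.3]
opening: 0.594
```

```bash
python3 - <<'E'
from obj import *
go(.405,.176,.023,0)
E
```

```text
clk 19.30 at [0.412  0.1796 0.0306] a0 0.01 F [-0.2 -0.1 -0.3] open 5.22 cm
  rotvec [0.005 0.013 0.   ] shift cm [-0.69  0.35  0.77]
```

The arm stopped about 7 mm short, so a joint limit is likely. Checking.

```bash
python3 - <<'E'
from h import *
s=r.get_state(); print(s['q'].round(3),s['qd'].round(3),s['joint_torque'].round(1))
E
```

```text
[-0.493  0.907 -0.032  2.212  0.571  0.043 -2.654] [-0.002  0.009 -0.001 -0.002  0.002 -0.003  0.002] [  0.1 -46.8   1.2  -0.5  -0.   -0.   -0. ]
```

Request:
carry_out --commands '[[[0, 0, 0, 0, 0, 0, 5.2], [0, 0, 0, 0, 0, 0, 5.2]]]'

```text
clock: 19.47
tool_pos: [0.4117, 0.1796, 0.0301]
eef_rot: [1.0, 0.0, -0.007, 0.003]
contact_force: [0.2, 0.3, 0.1]
opening: 0.591
```

```bash
python3 - <<'E'
from h import *
s=r.get_state(); print(s['q'].round(3)); go(.405,.176,.023,0); s=snap('wrist','wv2.png')
E
```

```text
[-0.493  0.908 -0.032  2.212  0.571  0.043 -2.654]
clk 19.47 at [0.4117 0.1796 0.0301] a0 0.04 F [0.2 0.3 0.1] open 5.20 cm
  rotvec [0.006 0.014 0.001] shift cm [-0.67  0.35  0.72]
```

View pics/wv2.png

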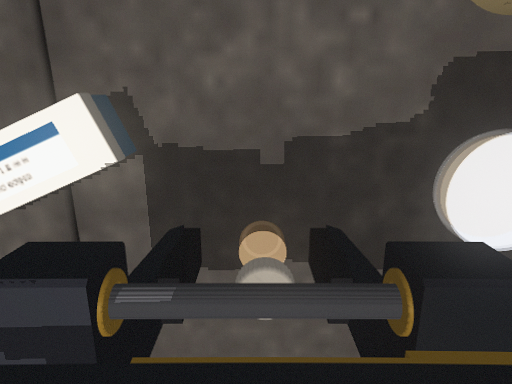

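The vial is untouched, at about (263,255) between the open fingers. Joints 6 and 7 sit at their limits with this yaw. I'll rise, turn the tool and come down again, since the vial is round.

Request:
carry_out --commands '[[[0, 0, 0, 0, 0, -2, 7], [0, 0, 0, 0, 0, -5, 7], [0, 0, 0, 0, 0, -8, 7], [0, 0, -0.1, 0, 0, -9, 7], [0, 0, -0.22, 0, 0, -9, 7], [0, 0, -0.34, 0, 0, -9, 7], [0, 0, -0.46, 0, 0, -9, 7], [0, 0, -0.58, 0, 0, -9, 7], [0, 0, -0.7, 0, 0, -9, 7], [0, 0, -0.8, 0, 0, -9, 7]]]'

```text
clock: 20.35
tool_pos: [0.4128, 0.1798, 0.1197]
eef_rot: [0.92, 0.392, -0.008, 0.0]
contact_force: [0.2, 0.1, 0.3]
opening: 0.794
```

Request:
carry_out --commands '[[[0, 0, 0, 0, 0, 0, 7], [0, 0, 0, 0, 0, 0, 7], [0, 0, 0, 0, 0, 0, 7]]]'

```text
clock: 20.6
tool_pos: [0.4129, 0.1799, 0.1197]
eef_rot: [0.921, 0.389, -0.008, 0.0]
contact_force: [0.0, 0.2, 0.4]
opening: 0.794
```

```bash
python3 - <<'E'
from h import *
s=r.get_state(); print(s['q'].round(3)); go(.405,.176,.1,46)
E
```

```text
[-0.236  0.742 -0.445  2.168  0.797  0.415 -2.103]
clk 20.60 at [0.4129 0.1799 0.1197] a0 45.74 F [0.  0.2 0.4] open 6.99 cm
  rotvec [-0.006  0.014 -0.005] shift cm [-0.8  -0.28  1.98]
```

Request:
carry_out --commands '[[[-0.006, 0.014, 0, -0.8, -0.28, 1, 7], [-0.006, 0.014, 0, -0.8, -0.28, 2, 7], [-0.006, 0.014, 0, -0.8, -0.28, 4, 7], [-0.006, 0.014, 0, -0.8, -0.28, 5, 7], [-0.006, 0.014, 0, -0.8, -0.28, 5, 7], [-0.006, 0.014, 0, -0.8, -0.28, 5, 7]]]'

```text
clock: 21.1
tool_pos: [0.4044, 0.176, 0.0697]
eef_rot: [0.921, 0.39, -0.0, 0.001]
contact_force: [0.6, -0.0, -0.6]
opening: 0.797
```

```bash
python3 - <<'E'
from h import *
s=r.get_state(); print(s['q'].round(3)); go(.405,.176,.023,46)
E
```

```text
[-0.394  0.82  -0.197  2.237  0.993  0.173 -2.285]
clk 21.10 at [0.4044 0.176  0.0697] a0 45.88 F [ 0.6 -0.  -0.6] open 7.02 cm
  rotvec [ 0.001  0.001 -0.002] shift cm [0.05 0.04 4.67]
```

Request:
carry_out --commands '[[[0, 0, 0, 0.05, 0.04, 1, 7], [0, 0, 0, 0.05, 0.04, 2, 7], [0, 0, 0, 0.05, 0.04, 3, 7], [0, 0, 0, 0.05, 0.04, 4, 7], [0, 0, 0, 0.05, 0.04, 4.4, 7], [0, 0, 0, 0.05, 0.04, 4.4, 7], [0, 0, 0, 0.05, 0.04, 4.4, 7]]]'

```text
clock: 21.68
tool_pos: [0.409, 0.1776, 0.0292]
eef_rot: [0.922, 0.387, -0.003, -0.0]
contact_force: [-0.5, -0.8, 0.2]
opening: 0.797
```

```bash
python3 - <<'E'
from h import *
s=r.get_state(); print(s['q'].round(3)); go(.405,.176,.025,46)
E
```

```text
[-0.477  0.91  -0.056  2.229  1.367  0.044 -2.655]
clk 21.68 at [0.409  0.1776 0.0292] a0 45.53 F [-0.5 -0.8  0.2] open 7.01 cm
  rotvec [-0.003  0.005 -0.008] shift cm [-0.39 -0.18  0.42]
```

Same limit again: a nearly folded wrist, with joint 7 wound to its end. A yaw near 200° leaves joint 7 far more room. I'll rise and turn there.

Request:
carry_out --commands '[[[0, 0, 0, 0, 0, -3, 7], [0, 0, 0, 0, 0, -6, 7], [0, 0, -0.1, 0, 0, -9, 7], [0, 0, -0.22, 0, 0, -12, 7], [0, 0, -0.34, 0, 0, -13, 7], [0, 0, -0.46, 0, 0, -13, 7], [0, 0, -0.58, 0, 0, -13, 7], [0, 0, -0.7, 0, 0, -13, 7], [0, 0, -0.82, 0, 0, -13, 7], [0, 0, -0.94, 0, 0, -13, 7]]]'

```text
clock: 22.52
tool_pos: [0.4088, 0.1771, 0.1595]
eef_rot: [0.65, 0.76, -0.003, -0.002]
contact_force: [-0.4, -0.1, 0.5]
opening: 0.793
```

Request:
carry_out --commands '[[[0, 0, -0.12, 0, 0, 0, 7], [0, 0, -0.24, 0, 0, 0, 7], [0, 0, -0.36, 0, 0, 0, 7], [0, 0, -0.48, 0, 0, 0, 7], [0, 0, -0.6, 0, 0, 0, 7], [0, 0, -0.72, 0, 0, 0, 7], [0, 0, -0.84, 0, 0, 0, 7], [0, 0, -0.96, 0, 0, 0, 7], [0, 0, -1.08, 0, 0, 0, 7], [0, 0, -1.2, 0, 0, 0, 7]]]'

```text
clock: 23.35
tool_pos: [0.4086, 0.1768, 0.1593]
eef_rot: [0.107, 0.994, -0.002, -0.004]
contact_force: [-0.0, 0.2, -0.1]
opening: 0.793
```

```bash
python3 - <<'E'
from h import *
s=r.get_state(); print(s['q'].round(3)); go(.405,.176,.09,204)
E
```

```text
[ 0.137  0.871 -1.135  2.144  1.074  0.904 -0.309]
clk 23.35 at [0.4086 0.1768 0.1593] a0 167.76 F [-0.   0.2 -0.1] open 6.98 cm
  rotvec [-0.003 -0.008 -0.632] shift cm [ 0.28 -0.12  6.94]
```

Request:
carry_out --commands '[[[0, 0, -0.1, 0.1, 0, 2, 7], [0, -0.008, -0.2, 0.3, -0.1, 4, 7], [0, -0.008, -0.2, 0.3, -0.1, 6, 7], [0, -0.008, -0.2, 0.3, -0.1, 8, 7], [0, -0.008, -0.2, 0.3, -0.1, 9, 7], [0, -0.008, -0.2, 0.3, -0.1, 9, 7]]]'

```text
clock: 23.85
tool_pos: [0.4043, 0.1755, 0.0675]
eef_rot: [0.009, 1.0, -0.003, -0.001]
contact_force: [-0.6, -0.2, 0.2]
opening: 0.793
```

```bash
python3 - <<'E'
from h import *
s=r.get_state(); print(s['q'].round(3)); go(.405,.176,.025,180)
E
```

```text
[ 0.068  1.039 -1.031  2.211  1.376  0.858 -0.366]
clk 23.85 at [0.4043 0.1755 0.0675] a0 178.91 F [-0.6 -0.2  0.2] open 6.98 cm
  rotvec [-0.007 -0.002 -0.019] shift cm [-0.07  0.08  4.25]
```

This arm configuration sits well inside the limits. Descending and gripping.

Request:
carry_out --commands '[[[-0.006, 0, 0, -0.07, 0.06, 1, 7], [-0.006, 0, 0, -0.07, 0.06, 2.2, 7], [-0.006, 0, 0, -0.07, 0.06, 3.4, 7], [-0.006, 0, 0, -0.07, 0.06, 4.2, 7], [-0.006, 0, 0, -0.07, 0.06, 4.4, 7], [-0.006, 0, 0, -0.07, 0.06, 4.4, 7], [-0.006, 0, 0, -0.07, 0.06, 4.4, 7]]]'

```text
clock: 24.43
tool_pos: [0.4067, 0.1777, 0.0254]
eef_rot: [0.008, 1.0, 0.001, 0.001]
contact_force: [0.4, -0.3, -0.1]
opening: 0.793
```

```bash
python3 - <<'E'
from h import *
s=r.get_state(); print(s['q'].round(3)); go(.405,.176,.024,180)
E
```

```text
[ 0.049  1.125 -0.987  2.216  1.514  0.853 -0.456]
clk 24.43 at [0.4067 0.1777 0.0254] a0 179.08 F [ 0.4 -0.3 -0.1] open 6.98 cm
  rotvec [ 0.003  0.002 -0.016] shift cm [ 0.16 -0.17  0.14]
```

Request:
carry_out --commands '[[[0, 0, 0, 0.15, -0.17, 0.1, 6], [0, 0, 0, 0.15, -0.17, 0.1, 6], [0, 0, 0, 0.15, -0.17, 0.1, 5], [0, 0, 0, 0.15, -0.17, 0.1, 4], [0, 0, 0, 0.15, -0.17, 0.1, 3.4], [0, 0, 0, 0.15, -0.17, 0.1, 3], [0, 0, 0, 0.15, -0.17, 0.1, 2.6], [0, 0, 0, 0.15, -0.17, 0.1, 2], [0, 0, 0, 0.15, -0.17, 0.1, 2], [0, 0, 0, 0.15, -0.17, 0.1, 2]]]' --force 6

```text
clock: 25.27
tool_pos: [0.405, 0.176, 0.0237]
eef_rot: [0.008, 1.0, 0.001, 0.001]
contact_force: [0.7, -0.2, 0.5]
opening: 0.298
```

```bash
python3 - <<'E'
from h import *
go(.405,.176,.024,180)
E
```

```text
clk 25.27 at [0.405  0.176  0.0237] a0 179.13 F [ 0.7 -0.2  0.5] open 2.62 cm
  rotvec [ 0.003  0.002 -0.015] shift cm [ 0.    0.   -0.03]
```

Gripped at 2.62 cm, which fits the 27 mm glass. Lifting.

Request:
carry_out --commands '[[[0, 0, 0, 0, 0, -0.5, 2], [0, 0, 0, 0, 0, -1.5, 2], [0, 0, 0, 0, 0, -3.5, 2], [0, 0, 0, 0, 0, -6, 2], [0, 0, 0, 0, 0, -8.5, 2], [0, 0, 0, 0, 0, -11, 2], [0, 0, 0, 0, 0, -13.5, 2], [0, 0, 0, 0, 0, -16, 2], [0, 0, 0, 0, 0, -17, 2], [0, 0, 0, 0, 0, -17, 2]]]'

```text
clock: 26.1
tool_pos: [0.4054, 0.1764, 0.196]
eef_rot: [0.008, 1.0, 0.002, 0.003]
contact_force: [0.4, 1.2, -1.0]
opening: 0.298
```

```bash
python3 - <<'E'
from h import *
snap('wrist','wv4.png'); go(.55,-.27,.19,180)
s=r.get_state(); print(s['q'].round(3))
E
```

```text
clk 26.15 at [0.405  0.1756 0.1946] a0 179.11 F [-0.7  0.8 -0.1] open 2.60 cm
  rotvec [ 0.003  0.004 -0.015] shift cm [-15.19 -44.34   0.38]
[ 0.18   0.816 -1.204  2.132  1.001  0.942 -0.062]
```

View pics/wv4.png

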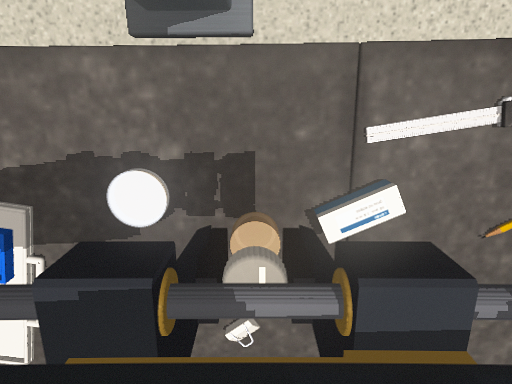

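The vial is held upright with its cap at (255,268). Now carrying it to the green holder.

Request:
carry_out --commands '[[[0, 0, 0, -0.5, -1.2, 0, 2], [0, 0, 0, -1.5, -4, 0, 2], [0, 0, 0, -2.7, -7.5, 0, 2], [0, 0, 0, -3.9, -11, 0, 2], [0, 0, 0, -5.1, -14.5, 0, 2], [0, 0, 0, -6.3, -18, 0, 2], [0, 0, 0, -7.5, -21.5, 0, 2], [0, 0, 0, -8.7, -25, 0, 2], [0, 0, 0, -9.9, -28.5, 0, 2], [0, 0, 0, -11, -32, 0, 2]]]'

```text
clock: 26.98
tool_pos: [0.5092, -0.1483, 0.1915]
eef_rot: [0.008, 1.0, 0.001, -0.0]
contact_force: [-0.1, -0.2, 0.9]
opening: 0.298
```

Request:
carry_out --commands '[[[0, 0, 0, -1.2, -3.5, 0, 2], [0, 0, 0, -2.3, -7, 0, 2], [0, 0, 0, -3.3, -10, 0, 2], [0, 0, 0, -4, -12, 0, 2], [0, 0, 0, -4.2, -12.3, 1, 2], [0, 0, 0, -4.2, -12.3, 3, 2], [0, 0, 0, -4.2, -12.3, 5, 2], [0, 0, 0, -4.2, -12.3, 6, 2], [0, 0, 0, -4.2, -12.3, 6, 2], [0, 0, 0, -4.2, -12.3, 6, 2]]]'

```text
clock: 27.82
tool_pos: [0.5496, -0.2684, 0.1321]
eef_rot: [0.007, 1.0, 0.002, 0.0]
contact_force: [-0.5, 1.0, 0.2]
opening: 0.297
```

```bash
python3 - <<'E'
from h import *
snap('wrist','wv5.png'); go(.5495,-.27,.0335,180)
s=r.get_state(); print(s['q'].round(3))
E
```

```text
clk 27.87 at [ 0.5503 -0.2686  0.1331] a0 179.21 F [-0.1  0.9 -0.4] open 2.59 cm
  rotvec [ 0.003  0.002 -0.014] shift cm [ 0.1  -0.17  9.96]
[ 0.939  1.082 -1.158  1.676  1.081  1.154  1.03 ]
```

View pics/wv5.png

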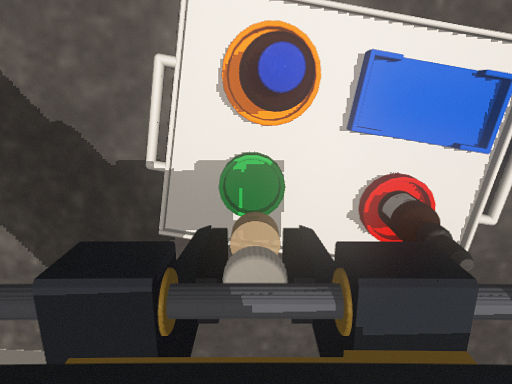

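The vial lines up with green at (252,183), and the gripper body clears the dropper by about 17 mm in y. Lowering.

Request:
carry_out --commands '[[[0, 0, 0, 0.1, -0.15, 1.5, 2], [0, 0, 0, 0.1, -0.15, 3.5, 2], [0, 0, 0, 0.1, -0.15, 5.5, 2], [0, 0, 0, 0.1, -0.15, 7.5, 2], [0, 0, 0, 0.1, -0.15, 9, 2], [0, 0, 0, 0.1, -0.15, 9.7, 2], [0, 0, 0, 0.1, -0.15, 9.9, 2], [0, 0, 0, 0.1, -0.15, 10, 2], [0, 0, 0, 0.1, -0.15, 10, 2]]]'

```text
clock: 28.62
tool_pos: [0.5498, -0.2708, 0.0336]
eef_rot: [0.008, 1.0, 0.001, 0.002]
contact_force: [0.9, 0.3, 0.3]
opening: 0.297
```

```bash
python3 - <<'E'
from h import *
go(.5495,-.27,.0325,180)
E
```

```text
clk 28.62 at [ 0.5498 -0.2708  0.0336] a0 179.12 F [0.9 0.3 0.3] open 2.62 cm
  rotvec [ 0.002  0.003 -0.015] shift cm [0.03 0.08 0.11]
```

Request:
carry_out --commands '[[[0, 0, 0, 0, 0.08, 0.1, 2], [0, 0, 0, 0, 0.08, 0.15, 2], [0, 0, 0, 0, 0.08, 0.15, 2], [0, 0, 0, 0, 0.08, 0.15, 2.6], [0, 0, 0, 0, 0.08, 0.15, 2.9], [0, 0, 0, 0, 0.08, 0.15, 3.4], [0, 0, 0, 0, 0.08, 0.15, 4.2], [0, 0, 0, 0, 0.08, 0.15, 5], [0, 0, 0, 0, 0.08, 0.15, 5.4], [0, 0, 0, 0, 0.08, 0.15, 5.4]]]'

```text
clock: 29.45
tool_pos: [0.5491, -0.2701, 0.0312]
eef_rot: [0.008, 1.0, 0.001, 0.001]
contact_force: [-0.3, 0.4, -0.2]
opening: 0.609
```

Request:
carry_out --commands '[[[0, 0, 0, 0, 0, -1, 5.4], [0, 0, 0, 0, 0, -3, 5.4], [0, 0, 0, 0, 0, -6, 5.4], [0, 0, 0, 0, 0, -9.5, 5.4], [0, 0, 0, 0, 0, -13, 5.4], [0, 0, 0, -2, 3, -17, 5.4], [0, 0, 0, -4, 6, -20, 5.4], [0, 0, 0, -5, 9, -22, 5.4], [0, 0, 0, -5, 11, -23, 5.4], [0, 0, 0, -5, 11, -23, 5.4]]]'

```text
clock: 30.28
tool_pos: [0.6032, -0.1518, 0.2683]
eef_rot: [0.002, 1.0, 0.004, 0.006]
contact_force: [-0.3, 1.2, 1.2]
opening: 0.612
```

```bash
python3 - <<'E'
from h import *
snap('wrist','wv6.png'); go(.452,.282,.15,204)
s=r.get_state(); print(s['q'].round(3))
E
```

```text
clk 30.33 at [ 0.602  -0.1561  0.2657] a0 179.57 F [-0.8 -0.4 -0.9] open 5.38 cm
  rotvec [ 0.003  0.009 -0.426] shift cm [15.41 43.65 11.63]
[ 0.759  0.927 -1.242  1.533  0.893  1.324  0.984]
```

View pics/wv6.png

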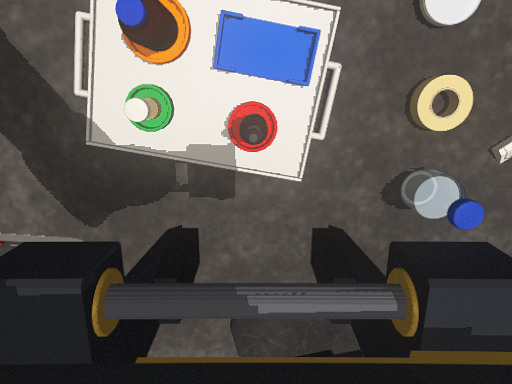

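The vial stands upright in green, cap at (137,110). The dropper in red at (252,125) and the amber bottle in orange at (155,25) are upright too. Next is the carton, gripped by its ends with the jaw along its length: across its width, the gripper body would hit the dropper when placing.

Request:
carry_out --commands '[[[0, 0, -0.04, 1.3, 4, 0, 8.8], [0, 0, -0.08, 2.7, 8, 0, 8.8], [0, 0, -0.12, 4.1, 12, 0, 8.8], [0, 0, -0.16, 5.5, 16, 0, 8.8], [0, 0, -0.2, 6.9, 20, 0, 8.8], [0, 0, -0.25, 8.3, 24, 0, 8.8], [0, 0, -0.3, 9.7, 28, 0, 8.8], [0, 0, -0.35, 11.1, 32, 1, 8.8], [0, 0, -0.4, 12.5, 36, 3, 8.8], [0, 0, -0.42, 13.9, 40, 5, 8.8]]]'

```text
clock: 31.17
tool_pos: [0.4722, 0.227, 0.2191]
eef_rot: [-0.201, 0.98, 0.001, 0.002]
contact_force: [1.7, 0.3, 0.1]
opening: 0.999
```

Request:
carry_out --commands '[[[0, 0, 0, 1, 2.5, 1, 8.8], [0, 0, 0, 1, 2.5, 1.5, 8.8], [0, 0, 0, 1, 2.5, 1.5, 8.8], [0, 0, 0, 1, 2.5, 1.5, 8.8], [0, 0, 0, 1, 2.5, 1.5, 8.8]]]'

```text
clock: 31.58
tool_pos: [0.4546, 0.2438, 0.2045]
eef_rot: [-0.199, 0.98, 0.0, 0.001]
contact_force: [0.7, 0.5, 0.2]
opening: 0.996
```

```bash
python3 - <<'E'
from h import *
snap('wrist','wc.png'); go(.4518,.2822,.09,203.7)
s=r.get_state(); print(s['q'].round(3))
E
```

```text
clk 31.63 at [0.4547 0.244  0.2047] a0 -157.01 F [-0.2 -0.2  0.2] open 8.80 cm
  rotvec [ 0.001  0.003 -0.012] shift cm [-1.19  3.62 11.47]
[ 0.081  0.898 -1.237  1.913  0.978  1.101  0.402]
```

View pics/wc.png

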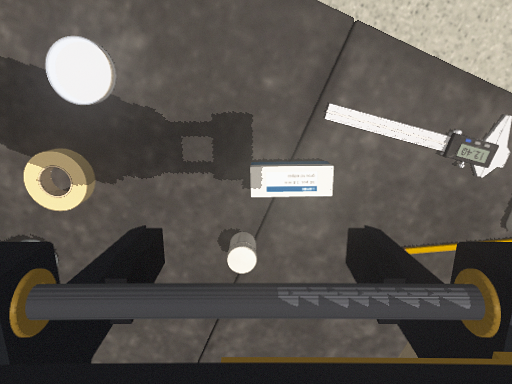

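```bash
python3 - <<'E'
from h import *
s=load('wc.png'); 
C=np.array([px2w(s,u,v,.028) for u,v in [(250.5,197),(333,195.5),(333,165),(250.5,166)]]); print(C.round(4),C.mean(0))
d=C[1]-C[0]; print(np.linalg.norm(d),np.degrees(np.arctan2(d[1],d[0]))); d=C[2]-C[3]; print(np.linalg.norm(d),np.degrees(np.arctan2(d[1],d[0])))
cv2.imwrite('pics/wcz.png',cv2.resize(s['pixels'][150:210,230:350,::-1],None,fx=6,fy=6,interpolation=cv2.INTER_CUBIC))
E
```

```text
[[0.4826 0.2516 0.028 ]
 [0.449  0.3267 0.028 ]
 [0.4212 0.3127 0.028 ]
 [0.4535 0.2393 0.028 ]] [0.45157192 0.2825551  0.028     ]
0.08228220175266654 114.1247107771264
0.0801654290748878 113.72235563307582
```

View pics/wcz.png

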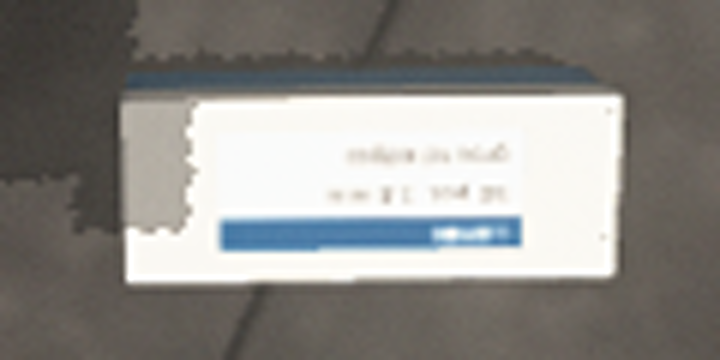

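The carton is square to the jaws, its top face spanning (250–333, 166–197). The measured centre is (0.4517, 0.2823) with the long axis at 113.8°, matching the earlier views. Descending in stages.

Request:
carry_out --commands '[[[0, 0, -0.012, -0.6, 1.5, 2, 8.81], [0, 0, -0.014, -1.2, 3.65, 5, 8.81], [0, 0, -0.014, -1.2, 3.65, 8, 8.81], [0, 0, -0.014, -1.2, 3.65, 11, 8.81], [0, 0, -0.014, -1.2, 3.65, 13.5, 8.81], [0, 0, -0.014, -1.2, 3.65, 14.5, 8.81], [0, 0, -0.014, -1.2, 3.65, 14.5, 8.81], [0, 0, -0.014, -1.2, 3.65, 14.5, 8.81], [0, 0, -0.014, -1.2, 3.65, 14.5, 8.81]]]'

```text
clock: 32.38
tool_pos: [0.4513, 0.2848, 0.0612]
eef_rot: [-0.207, 0.978, 0.002, 0.002]
contact_force: [-0.2, 0.4, 0.5]
opening: 0.998
```

```bash
python3 - <<'E'
from h import *
snap('wrist','wc2.png'); go(.4517,.2823,.0205,203.8)
E
```

```text
clk 32.43 at [0.4513 0.2848 0.0613] a0 -156.06 F [-0.4  0.3  0.1] open 8.82 cm
  rotvec [0.003 0.006 0.003] shift cm [ 0.09 -0.26  4.08]
```

View pics/wc2.png

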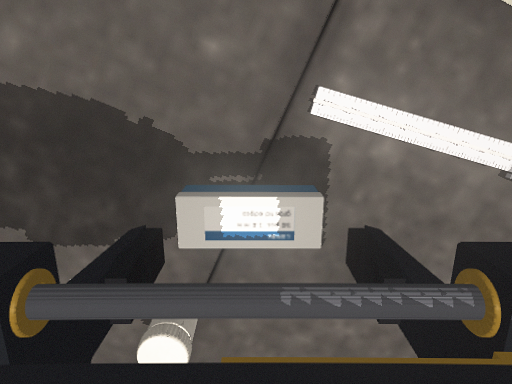

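The carton spans u = 177–322, about 2.8 mm left of the jaw centre, which agrees with the computed −0.26 cm. I'll correct and lower.

Request:
carry_out --commands '[[[0.003, 0.006, 0, 0.08, -0.27, 0, 8.81], [0.003, 0.006, 0, 0.08, -0.27, 0, 8.81], [0.003, 0.006, 0, 0.08, -0.27, 0.5, 8.81], [0.003, 0.006, 0, 0.08, -0.27, 0.5, 8.81], [0.003, 0.006, 0, 0.08, -0.27, 0.5, 8.81]]]'

```text
clock: 32.85
tool_pos: [0.4506, 0.2812, 0.0543]
eef_rot: [-0.208, 0.978, -0.001, -0.002]
contact_force: [-0.0, -0.3, 0.0]
opening: 0.997
```

```bash
python3 - <<'E'
from h import *
go(.4517,.2823,.0205,203.8)
E
```

```text
clk 32.85 at [0.4506 0.2812 0.0543] a0 -156.01 F [-0.  -0.3  0. ] open 8.78 cm
  rotvec [-0.002 -0.004  0.003] shift cm [-0.16  0.06  3.38]
```

Request:
carry_out --commands '[[[0, 0, 0, -0.1, 0.04, 0.8, 8.81], [0, 0, 0, -0.1, 0.04, 1.6, 8.81], [0, 0, 0, -0.1, 0.04, 2.4, 8.81], [0, 0, 0, -0.1, 0.04, 3, 8.81], [0, 0, 0, -0.1, 0.04, 3.3, 8.81], [0, 0, 0, -0.1, 0.04, 3.4, 8.81], [0, 0, 0, -0.1, 0.04, 3.4, 8.81]]]' --force 20

```text
clock: 33.43
tool_pos: [0.4512, 0.282, 0.0202]
eef_rot: [-0.208, 0.978, -0.001, -0.002]
contact_force: [-0.1, 0.2, 0.4]
opening: 0.998
```

```bash
python3 - <<'E'
from h import *
go(.4517,.2823,.0205,203.8); snap('wrist','wc3.png')
E
```

```text
clk 33.43 at [0.4512 0.282  0.0202] a0 -156.00 F [-0.1  0.2  0.4] open 8.78 cm
  rotvec [-0.002 -0.004  0.003] shift cm [-0.06  0.01 -0.03]
```

View pics/wc3.png

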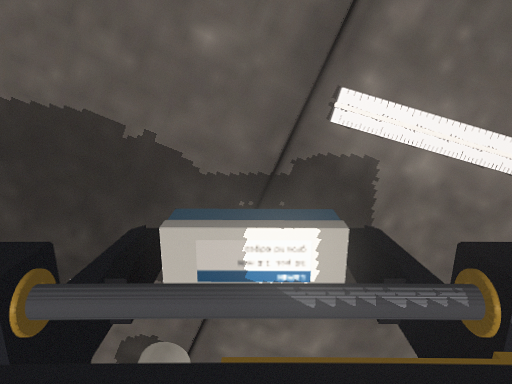

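The carton sits between the fingers, spanning u = 161–348, with no contact force. Closing.

Request:
carry_out --commands '[[[0, 0, 0, 0, 0, 0, 8.3], [0, 0, 0, 0, 0, 0, 8], [0, 0, 0, 0, 0, 0, 7.6], [0, 0, 0, 0, 0, 0, 7.4], [0, 0, 0, 0, 0, 0, 7.4], [0, 0, 0, 0, 0, 0, 7.4], [0, 0, 0, 0, 0, 0, 7.4]]]' --force 22

```text
clock: 34.07
tool_pos: [0.4516, 0.2821, 0.0208]
eef_rot: [-0.208, 0.978, -0.001, -0.001]
contact_force: [-0.1, -0.9, 2.9]
opening: 0.901
```

Request:
carry_out --commands '[[[0, 0, 0, 0, 0, -0.5, 7.4], [0, 0, 0, 0, 0, -1.5, 7.4], [0, 0, 0, 0, 0, -3, 7.4], [0, 0, 0, 0, 0, -5, 7.4], [0, 0, 0, 0, 0, -7.5, 7.4], [0, 0, 0, 0, 0, -10, 7.4], [0, 0, 0, 0, 0, -13, 7.4], [0, 0, 0, 0, 0, -15, 7.4], [0, 0, 0, 0, 0, -16, 7.4], [0, 0, 0, 0, 0, -16, 7.4]]]'

```text
clock: 34.9
tool_pos: [0.4522, 0.2835, 0.1829]
eef_rot: [-0.208, 0.978, -0.0, 0.0]
contact_force: [-0.0, 0.7, -1.8]
opening: 0.906
```

```bash
python3 - <<'E'
from h import *
go(.488,-.1365,.18,169.5); snap('wrist','wc4.png')
E
```

```text
clk 34.90 at [0.4522 0.2835 0.1829] a0 -156.00 F [-0.   0.7 -1.8] open 7.98 cm
  rotvec [-0.     0.001  0.602] shift cm [ 13.81 -39.82   0.3 ]
```

View pics/wc4.png

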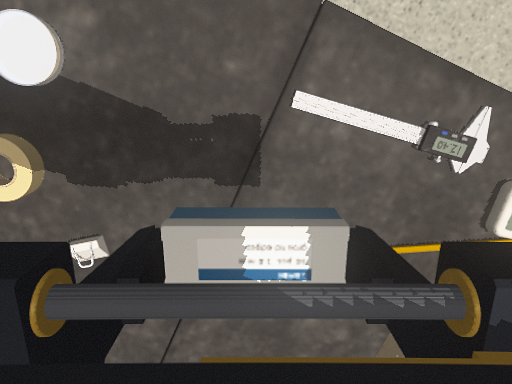

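The carton is held level. Now carrying it to the blue holder while turning it into line with the tray.

Request:
carry_out --commands '[[[0, 0, 0.03, 0.4, -1.2, 0, 7.4], [0, 0, 0.08, 1.4, -4, 0, 7.4], [0, 0, 0.14, 2.6, -7.5, 0, 7.4], [0, 0, 0.21, 3.8, -11, 0, 7.4], [0, 0, 0.28, 5, -14.5, 0, 7.4], [0, 0, 0.35, 6.2, -18, 0, 7.4], [0, 0, 0.42, 7.5, -21.5, 0, 7.4], [0, 0, 0.49, 8.7, -25, 0, 7.4], [0, 0, 0.55, 9.9, -28.5, 0, 7.4], [0, 0, 0.602, 11, -32, 0, 7.4]]]'

```text
clock: 35.78
tool_pos: [0.4794, -0.058, 0.1797]
eef_rot: [0.094, 0.996, -0.002, -0.003]
contact_force: [0.6, 0.3, -1.4]
opening: 0.908
```

```bash
python3 - <<'E'
from h import *
go(.488,-.1365,.12,169.5)
E
```

```text
clk 35.78 at [ 0.4794 -0.058   0.1797] a0 169.22 F [ 0.6  0.3 -1.4] open 7.99 cm
  rotvec [-0.005 -0.005 -0.005] shift cm [-2.34 -7.53  6.  ]
```

Request:
carry_out --commands '[[[0, 0, 0, -0.8, -2.5, 0, 7.4], [0, 0, 0, -1.6, -5, 0, 7.4], [0, 0, 0, -2.2, -7, 0.5, 7.4], [0, 0, 0, -2.4, -7.6, 2, 7.4], [0, 0, 0, -2.4, -7.6, 4, 7.4], [0, 0, 0, -2.4, -7.6, 5.5, 7.4], [0, 0, 0, -2.4, -7.6, 6, 7.4], [0, 0, 0, -2.4, -7.6, 6, 7.4], [0, 0, 0, -2.4, -7.6, 6, 7.4]]]'

```text
clock: 36.53
tool_pos: [0.4904, -0.1339, 0.1212]
eef_rot: [0.092, 0.996, -0.001, -0.002]
contact_force: [-0.1, 0.9, -0.7]
opening: 0.905
```

```bash
python3 - <<'E'
from h import *
snap('wrist','wc5.png'); go(.488,-.1366,.0305,169.5)
E
```

```text
clk 36.58 at [ 0.4909 -0.1337  0.1218] a0 169.50 F [ 0.   0.2 -0.5] open 8.01 cm
  rotvec [-0.003 -0.002 -0.   ] shift cm [ 0.22 -0.31  9.13]
```

View pics/wc5.png

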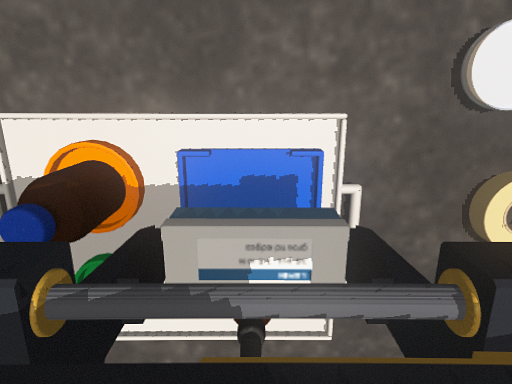

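The carton is parallel to the blue holder, about 3 mm off in tool y, and the correction is in the next move. Lowering.

Request:
carry_out --commands '[[[0, 0, 0, 0.22, -0.3, 0.5, 7.4], [0, 0, 0, 0.22, -0.3, 2, 7.4], [0, 0, 0, 0.22, -0.3, 4, 7.4], [0, 0, 0, 0.22, -0.3, 6, 7.4], [0, 0, 0, 0.22, -0.3, 7.2, 7.4], [0, 0, 0, 0.22, -0.3, 7.5, 7.4], [0, 0, 0, 0.22, -0.3, 7.5, 7.4], [0, 0, 0, 0.22, -0.3, 7.5, 7.4]]]'

```text
clock: 37.25
tool_pos: [0.4886, -0.1365, 0.0474]
eef_rot: [0.091, 0.996, -0.001, -0.0]
contact_force: [0.5, 0.5, -1.1]
opening: 0.906
```

```bash
python3 - <<'E'
from h import *
snap('wrist','wc6.png'); snap('top','tc6.png'); go(.488,-.1366,.0298,169.5)
E
```

```text
clk 37.35 at [ 0.4888 -0.1366  0.0477] a0 169.50 F [ 0.6 -0.1  0.3] open 7.97 cm
  rotvec [-0.003  0.    -0.   ] shift cm [ 0.08 -0.01  1.79]
```

View pics/wc6.png

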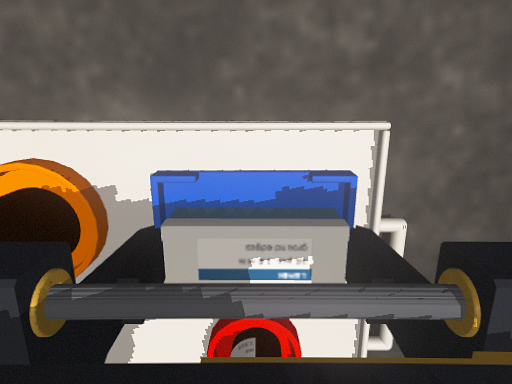

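Request:
carry_out --commands '[[[0, 0, 0, 0.07, 0, 0.5, 7.4], [0, 0, 0, 0.07, 0, 1, 7.4], [0, 0, 0, 0.07, 0, 1.4, 7.4], [0, 0, 0, 0.07, 0, 1.65, 7.4], [0, 0, 0, 0.07, 0, 1.75, 7.4], [0, 0, 0, 0.07, 0, 1.75, 7.4], [0, 0, 0, 0.07, 0, 1.75, 7.4]]]'

```text
clock: 37.93
tool_pos: [0.4871, -0.1367, 0.0297]
eef_rot: [0.091, 0.996, -0.002, -0.001]
contact_force: [-3.6, -1.9, 8.4]
opening: 0.901
```

```bash
python3 - <<'E'
from h import *
go(.488,-.1366,.0296,169.5)
E
```

```text
clk 37.93 at [ 0.4871 -0.1367  0.0297] a0 169.50 F [-3.6 -1.9  8.4] open 7.93 cm
  rotvec [-0.004 -0.002  0.   ] shift cm [-0.08  0.03  0.01]
```

Contact at 8 N means the carton is on the holder's floor. Releasing and rising.

Request:
carry_out --commands '[[[0, 0, 0, 0, 0, -0.05, 7.8], [0, 0, 0, 0, 0, -0.05, 8.1], [0, 0, 0, 0, 0, -0.05, 8.4], [0, 0, 0, 0, 0, -0.05, 8.7], [0, 0, 0, 0, 0, -0.05, 8.8], [0, 0, 0, 0, 0, -0.05, 8.8], [0, 0, 0, 0, 0, -0.05, 8.8]]]'

```text
clock: 38.52
tool_pos: [0.4874, -0.1365, 0.0295]
eef_rot: [0.092, 0.996, -0.001, -0.001]
contact_force: [-0.6, 0.6, -0.1]
opening: 0.999
```

Request:
carry_out --commands '[[[0, 0, 0, 0, 0, -0.5, 8.8], [0, 0, 0, 0, 0, -1.5, 8.8], [0, 0, 0, 0, 0, -3.5, 8.8], [0, 0, 0, 0, 0, -7, 8.8], [0, 0, 0, 0, 0, -11, 8.8], [0, 0, 0, 0, 0, -15, 8.8], [0, 0, 0, -3, 0, -19, 8.8], [0, 0, 0, -6, 0, -22, 8.8], [0, 0, 0, -9, 0, -24, 8.8], [0, 0, 0, -9, 0, -24, 8.8]]]'

```text
clock: 39.35
tool_pos: [0.5834, -0.1523, 0.2754]
eef_rot: [0.094, 0.996, 0.0, 0.006]
contact_force: [0.8, -0.0, -0.4]
opening: 0.999
```

Request:
carry_out --commands '[[[0, 0, 0, 0, -4, -1, 8.8], [0, 0, 0, 0, -4, -1, 8.8], [0, 0, 0, 0, -4, -1, 8.8], [0, 0, 0, 0, -4, -1, 8.8]]]'

```text
clock: 39.68
tool_pos: [0.5685, -0.1912, 0.2793]
eef_rot: [0.091, 0.996, -0.001, -0.001]
contact_force: [0.4, -0.5, 0.4]
opening: 0.998
```

```bash
python3 - <<'E'
from h import *
go(.488,-.1366,.0296,169.5)
snap('wrist','we.png'); s=snap('scene','se.png');
cv2.imwrite('pics/sez.png',cv2.resize(s['pixels'][120:320,90:390,::-1],None,fx=2.6,fy=2.6,interpolation=cv2.INTER_CUBIC))
E
```

```text
clk 39.68 at [ 0.5685 -0.1912  0.2793] a0 169.52 F [ 0.4 -0.5  0.4] open 8.78 cm
  rotvec [-0.003 -0.003  0.   ] shift cm [ 8.85  3.97 24.98]
```

View pics/we.png

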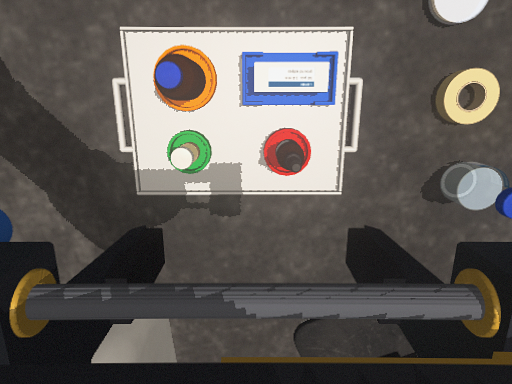

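View pics/sez.png

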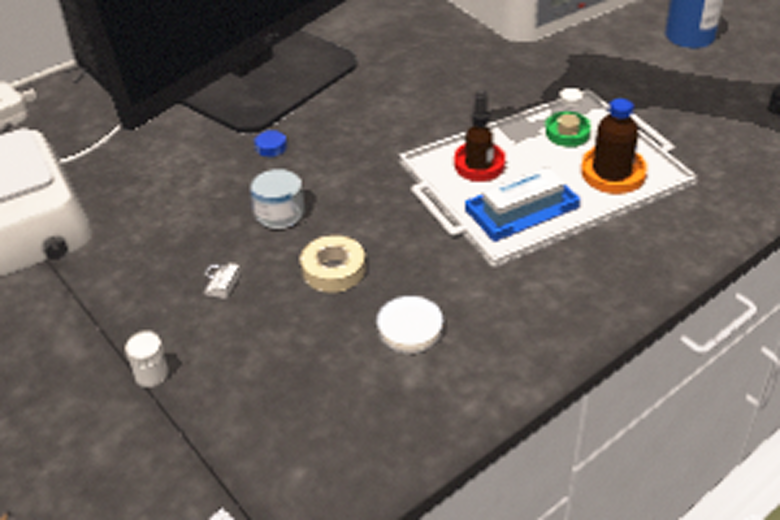

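All four are seated. In the wrist view: amber cap (168,75), vial cap (182,158), dropper (290,157), carton (292,77). The clear bottle and jar stand where they were. Now the centring in numbers.

```bash
python3 - <<'E'
from obj import *
from tray import tray
f='we.png'; s=load(f); tray_=1
circ(f,'blue',(140,50,184,100),.097)
circ(f,'white',(168,143,194,172),.061)
C=np.array([px2w(s,u,v,.037) for u,v in [(254,63),(329,63),(329,94),(254,94)]])
rect(f,'white',(248,58,333,97),.037)
print('carton',C.mean(0).round(4))
cv2.imwrite('pics/wez.png',cv2.resize(s['pixels'][40:185,140:350,::-1],None,fx=3.7,fy=3.7,interpolation=cv2.INTER_CUBIC))
for n,p in dict(redfloor=(.5712,-.1521,.009)).items():
  for z in (.077,.106): print(n,z,w2px(s,(p[0],p[1],z)))
for n,im in [('jar',(.5437,.2675,.04)),]: print(w2px(load('se.png'),im))
E
```

```text
blue [ 467.2 -253.7] [22.1 22.5]
white [ 549.7 -269.7] [22.7 22.8]
white ((487.25811767578125, -135.7997283935547), (81.29136657714844, 29.949562072753906), 79.48738098144531) [[465.1000061035156, -173.0], [494.6000061035156, -178.5], [509.3999938964844, -98.5999984741211], [480.0, -93.0999984741211]]
carton [ 0.4894 -0.1358  0.037 ]
redfloor 0.077 [291.8964822  160.67735555]
redfloor 0.106 [295.10104881 166.22805586]
[144.60263654 252.28172662]
```

View pics/wez.png

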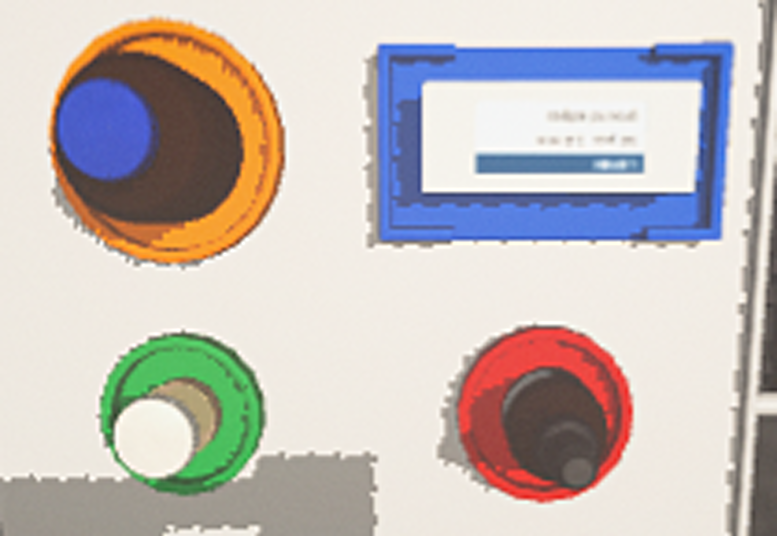

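The bulb top is at (296,167) against (295,166) predicted for the red centre, and everything else agrees within about 1 mm. Handing in.

```bash
python3 -c "
from plant import r
print(r.finish_job())"
```

```text
the job is handed in; nothing more can be done
None
```

The kit is packed and handed in at about 39.7 s of robot time. I placed the pieces in your order: amber bottle in orange, dropper bottle in red, vial in green, and the carton flat and lengthwise in blue.

- **Seating:** the last wrist picture put each piece within about 1 mm of its holder's centre. The carton's long axis matched the tray's, at 79.5°. All the glassware stood upright.
- **Dropper bottle:** I checked its centring only by comparing the bulb's pixel position with the expected one. They agreed to about 1 pixel.
- **Left alone:** the white jar was where it started, to within the measurement. I judged the clear bottle unmoved by eye only.
- **Arm:** the gripper was open, well above the tray and touching nothing.

**What went wrong on the way:**
- Two descents on the vial stopped about 5 to 10 mm short because wrist joints 6 and 7 reached their limits. The vial was not touched; I turned the tool about 180° and the next descent worked.
- At the start, the scene camera put the holders 5 to 8 mm from where the other two cameras did. I used the wrist-camera values, which the top camera agreed with to about 2 mm.

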